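# Fetch the rear ring from a crowded hook and seat it on the mandrel

### The arm

A 6-joint arm with a two-finger parallel gripper is mounted at the origin on the work surface. World frame = base frame: x ahead of the robot, y to its left, z up, the work surface at z = 0. Lengths are in m, angles in rad, forces in N, time in s.
With the tool pointing down it reaches from about 0.35 to 0.975 m from the base axis. Payload 4.9 kg.
Tool frame: the origin (TCP) lies at the very end of the fingers, on their centre line; the grasp point (between the pads) lies manip.grip_point_offset behind it (manip.grip_point_offset is the distance from the TCP to the grasp point, in m); z points along the fingers, y is the line along which they close (so a half turn about z gives the same grasp; the last joint's range is limited). The gripper opens to 85 mm and grips with 20 to 120 N. Pads are 22 mm wide; open, the fingers measure 114 mm over their backs; the gripper's body (76 mm by 85 mm) begins 54 mm behind the grasp point. The pads swing forward as they close: fully open they stand 13 mm farther back than shut.
Start: joints at [-1.294, 0.053, 1.613, -0, 1.476, -0.119], TCP at [0.241, -0.577, 0.231] pointing down, gripper open.
Joint ranges: [-3.01, 3.01], [-1.01, 2.22], [0.06, 2.58], [-1.02, 4.17], [0.09, 2.62], [-3.14, 3.14]. Speed limits (rad/s): [2.57, 2.57, 3.14, 3.14, 3.14, 3.14].

### API

Orientations are given as a unit quaternion [w, x, y, z].
In Python, from plant import manip gives the robot as it stands.
- The arm moves only by the shell command python3 -m crank 'ROWS' [OPENING]. ROWS is JSON, a list of rows, each an object of numbers: "x", "y", "z": the shift along the tool's x, y, z in cm; "turn": the turn about the tool's z in rad. In form: [{"x": .., "y": .., "z": .., "turn": ..}, ...]. A call has 1 to 5 rows; each row shifts and turns the commanded pose from where the row before left it, along the tool's axes as they then stand; what a row does not reach is not made up. A row lasts 1/10 s, in which the tool goes at most 50 mm and 8.59 degrees, less where a joint would pass 70% of its speed; a pose out of reach is approached as far as the arm can. A call with a gripper value outside its range is refused whole. OPENING is the opening in per cent of the stroke, from 0 (shut) to 100 (fully open), set as the call begins (- or left out, the last holds). The fingers move at their own pace and stop on an object; the grip force is fixed at half the most. Time passes only in rows, so rows that do not move let the fingers close. It gives the time, the measured TCP pose, the force, the opening and the grip force at its end, in the units of the state.
- manip.state(): the state, without advancing time (a new reading comes with each control period).
- manip.grab_frame(name): name is "side" or "top"; returns (picture, depth): 480x640x3 uint8, red, green, blue; 480x640 float32, m along the optical axis (not along the pixel's ray), 0 where there is no reading.
- manip.camera_model(name): a dict with "mtx" (3x3 intrinsics, pixels), "world_to_cam" (4x4, takes a point from world to camera coordinates). Camera axes: x right, y down, z forward; pixel columns grow to the right and rows downward; lengths in m; the calibration is good to about 2 mm. A picture is of the moment at which its call begins. camera_model takes no time and is no camera call.
- manip.job_done(): hands the job in; it is judged then, once.
The state is a dict: "time": time; "joint_pos": joint angles; "joint_vel": joint speeds; "joint_efforts": joint torques, N m; "tool_pos": TCP position; "tool_rot": TCP orientation; "contact_force": force on the tool from outside, world axes, zero at the start; "ft_torque": the same for the moment, N m; "gripper_width": opening from 0.0 (shut) to 1.0 (fully open); "grasp_force": force on a finger pad.
Only numpy, scipy, OpenCV 4.12 (cv2) and the standard library are available. Lean on these libraries where they do the work, as an engineer would, in place of code of your own. Each camera call takes 0.05 s, during which the arm holds its last target. There are 200 camera calls.

### The job

The small ring at the back of the crowded hook is the next to be trued on the tapered mandrel in the vice. Hang the two larger rings in front of it on the spare hook, setting them down gently and letting go, then take the small ring to the mandrel, slide it on and push it up the taper, square, feeling for it to bind, until it grips: a firm push of 10 to 15 N, never over 20 N. Let go, and leave the larger rings hanging still on the spare hook and the other tools on the bench undisturbed.

Things in the scene. Friction and masses are not known exactly. Their poses are not given: they have to be found in the camera images.
- hook_full: The crowded hook: fixed dark steel post (30 mm wide, 220 mm tall) carrying a long hook of 8 mm round bar. Origin on the bench under the post; the hook points along its own -x, roughly to the robot. Bar level, its axis 200 mm up, from the post's face (x = -4 mm) to x = -140 mm; there it turns up steeply and ends at x = -154 mm, the end's top 18 mm above the bar's upper side.
- hook_spare: The spare hook, empty at the start: same shape, size and axes as hook_full.
- ring_rear: The small ring, rearmost on the crowded hook: flat forged steel, bore 44 mm, outside 72 mm, 8 mm thick, about 0.16 kg. Origin at its centre, x axis along its bore. It hangs upright across the bar, its rim (14 mm deep) resting on the bar, rim's top 18 mm above the bar's axis, about 43 mm out from the post; the rings hang 32 to 40 mm apart.
- ring_mid: The middle ring on the crowded hook: bore 50 mm, outside 78 mm, 8 mm thick, about 0.18 kg. Origin at its centre, x axis along its bore. Same 14 mm rim as ring_rear, so its top is equally high.
- ring_front: The front and largest ring on the crowded hook: bore 56 mm, outside 84 mm, 8 mm thick, about 0.19 kg. Origin at its centre, x axis along its bore. Same 14 mm rim as ring_rear.
- vice: Heavy dark steel bench vice, fixed, jaw tops 178 mm high, gripping the bright tapered round mandrel. Origin on the bench straight below the mandrel's axis, at the end face of the jaws. The mandrel lies level, axis 160 mm above the bench, and points along the vice's own -x, roughly to the robot. z up.
- hammer: bystander: hammer lying on the bench, 280 mm long
- spanner: bystander: steel spanner lying flat, 200 mm long
- oil_can: bystander: conical oil can with a thin spout, standing, 160 mm tall, 68 mm wide
- rivet_tin: bystander: small open tin, 72 mm wide, 50 mm tall
- file: bystander: file with a wooden handle, 300 mm long, 22 mm high
- chisel: bystander: cold chisel lying flat, 165 mm long
- set_block: bystander: bright steel block 70 x 45 x 45 mm
- mandrel_axis (a point): Point on the mandrel's axis, 100 mm out from the jaw face, axes as the vice. The mandrel is 28 mm thick at its rounded nose and thickens 1 mm per 5 mm to 56 mm. The nose is 152 to 208 mm out from the jaws (not measured), so the small ring binds (at 44 mm thickness, 80 to 86 mm behind the nose) within 40 mm of this point: find it by feel. Pushed tight, it stays.
Not all that is in view belongs to the job. Leave any pink look-alike of the ring_front alone. What is shaped like the ring_rear but purple is not meant.

How it is judged:
By the outcome, as a careful person would: the job done as asked, in the order asked, and still so for the second after the job is handed in, with the robot touching nothing.
It also fails if it takes over 72 s, if anything falls off the work surface, if the arm or the gripper's body presses on something with over 40 N, if the wrist force passes 120 N, or if a joint passes its speed limit or range.

## Working session

There is one attempt and no reset: what is moved stays moved. The work goes in short steps, Python scripts to look and compute and a shell command to move; the robot and the scene stay as the last step left them, time stands still between calls to the robot, and variables do not carry over. Pictures are saved under pics/ and viewed, at most 10 in all, crops included, and the job is handed in when it is done.

```bash
mkdir -p pics; ls; python3 - <<'E'
from plant import manip
import cv2,numpy as np
print(manip.grip_point_offset, manip.state())
for n in("side","top"):
    p,d=manip.grab_frame(n); m=manip.camera_model(n); print(n,np.round(m["mtx"],1).tolist(),np.round(m["world_to_cam"],4).tolist())
    cv2.imwrite(f"pics/{n}0.png",p[:,:,::-1]); np.savez(f"{n}0.npz",p=p,d=d)
E
```

```text
pics
0.0187 {'time': 0.0, 'joint_pos': array([-1.29396496e+00,  5.33441222e-02,  1.61429479e+00, -1.98683276e-05,
        1.47601607e+00, -1.19003683e-01]), 'joint_vel': array([-0.00073209,  0.00088071, -0.00240671, -0.00094661, -0.00139219,
       -0.00013232]), 'joint_efforts': array([ 1.45308553e-03, -3.93677545e+01, -3.70171595e+01, -7.99256009e-05,
        6.96938179e-03, -1.96749966e-05]), 'tool_pos': array([ 0.2408069 , -0.5760659 ,  0.23007045]), 'tool_rot': array([-1.02717848e-03,  9.80477468e-01,  1.96628767e-01, -9.11467556e-05]), 'contact_force': array([-0.32109481,  0.05873863, -0.38855431]), 'ft_torque': array([-0.02556826, -0.0009781 ,  0.06113595]), 'grasp_force': 0.0, 'gripper_width': 0.9997666272375825}
side [[500.1, 0.0, 322.6], [0.0, 500.1, 234.8], [0.0, 0.0, 1.0]] [[-0.9891, -0.1474, 0.0006, 0.5824], [-0.0909, 0.607, -0.7895, 0.151], [0.116, -0.7809, -0.6138, 1.2504], [0.0, 0.0, 0.0, 1.0]]
top [[593.9, 0.0, 318.1], [0.0, 593.9, 230.1], [0.0, 0.0, 1.0]] [[-0.0275, -0.9996, 0.0052, 0.0162], [-0.9776, 0.0258, -0.209, 0.6076], [0.2088, -0.0109, -0.9779, 1.3246], [0.0, 0.0, 0.0, 1.0]]
```

View pics/side0.png

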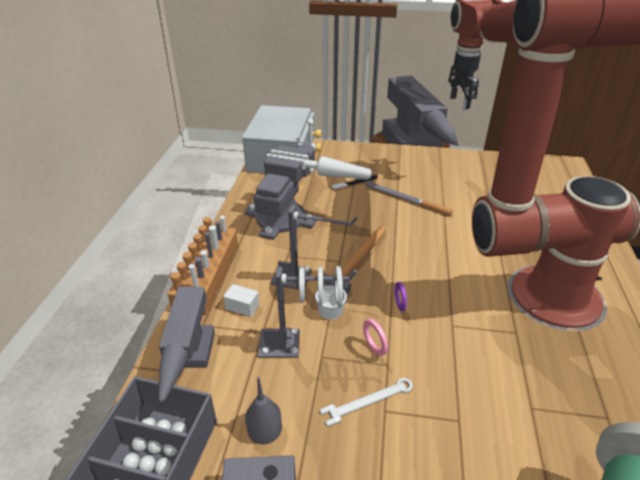

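View pics/top0.png

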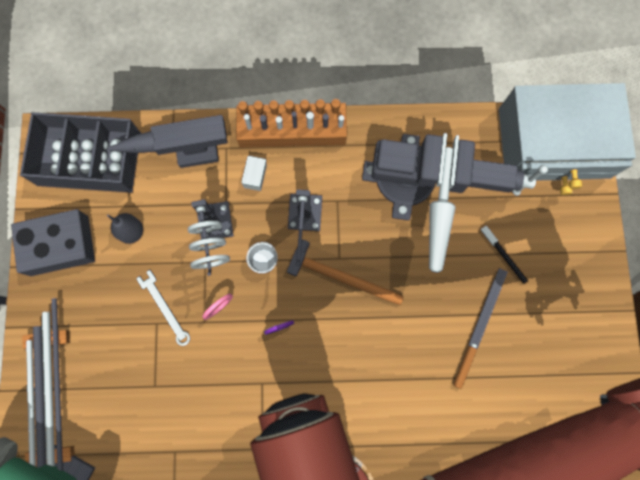

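```bash
cat > h.py <<'E'
from plant import manip
import cv2,numpy as np
def cam(n):
    m=manip.camera_model(n); return np.array(m["mtx"]),np.array(m["world_to_cam"])
def onz(n,uv,z):
    K,T=cam(n); R=T[:3,:3]; c=-R.T@T[:3,3]
    d=R.T@np.linalg.inv(K)@np.array([*uv,1.]); return c+d*(z-c[2])/d[2]
def proj(n,P):
    K,T=cam(n); q=K@(T[:3,:3]@np.asarray(P)+T[:3,3]); return q[:2]/q[2]
def tri(a,b):
    A=[]
    for n,uv in(("side",a),("top",b)):
        K,T=cam(n); M=K@T[:3]; A+=[uv[0]*M[2]-M[0],uv[1]*M[2]-M[1]]
    v=np.linalg.svd(np.array(A))[2][-1]; return v[:3]/v[3]
def snap(n,name,box=None,s=1):
    p,d=manip.grab_frame(n); crop(p,name,box,s); return p,d
def crop(p,name,box=None,s=1):
    q=p[:,:,::-1]
    if box: x0,y0,x1,y1=box; q=q[y0:y1,x0:x1]
    cv2.imwrite(f"pics/{name}.png",cv2.resize(q,None,fx=s,fy=s,interpolation=cv2.INTER_CUBIC))
E
python3 - <<'E'
from h import *
t=np.load("top0.npz")["p"]; s=np.load("side0.npz")["p"]
a=cv2.resize(t[185:285,180:340],None,fx=5,fy=5,interpolation=cv2.INTER_CUBIC)
# top hooks crop only (800x500)
cv2.imwrite("pics/c1.png",a[:,:,::-1])
b=cv2.resize(s[200:360,250:410],None,fx=3.7,fy=3.7,interpolation=cv2.INTER_CUBIC)
cv2.imwrite("pics/c2.png",b[:,:,::-1])
E
```

```text
(no output)
```

View pics/c1.png

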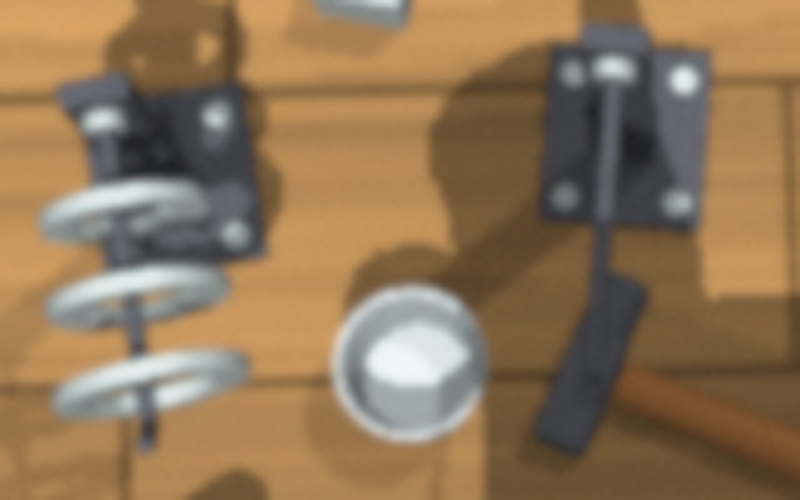

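View pics/c2.png

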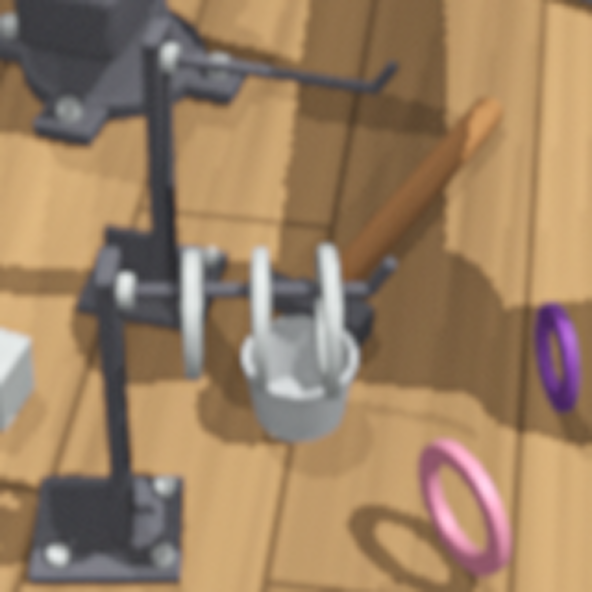

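```bash
python3 - <<'E'
from h import *
np.set_printoptions(precision=4,suppress=True)
T=lambda x,y:(180+x/5,185+y/5); S=lambda x,y:(250+x/3.7,200+y/3.7)
print("full bar"); 
for q in[(110,150),(118,240),(134,325),(144,380)]: print(onz("top",T(*q),.2))
print("tip",tri(S(392,262),T(148,445)))
print("root",tri(S(128,290),T(106,125)))
print("spare")
for q in[(609,150),(603,220),(599,260),(597,285)]: print(onz("top",T(*q),.2))
for q in[(180,62),(375,88)]:
    # side bar: z=.2
    print("side",onz("side",S(*q),.2))
for q in[(150,290),(365,291)]: print("side full",onz("side",S(*q),.2))
print("spare side tip",onz("side",S(392,70),.218))
# ring tops from side (z=.218)
for q in[(191,250),(260,250),(327,245)]: print("ringtop side",onz("side",S(*q),.218))
# mandrel segmentation in top: bright
p=np.load("top0.npz")["p"]; d=np.load("top0.npz")["d"]
for r in (205,215,225,235,245,255,262,266):
    row=p[r,415:470].astype(int).min(1); c=np.where(row>130)[0]+415
    print(r,c.min() if len(c) else None,c.max() if len(c) else None)
# depth points near rings: world points z in .205-.225
K,Tm=cam("top"); v,u=np.mgrid[185:285,180:340]; z=d[v,u]; 
P=(np.linalg.inv(K)@np.stack([u*z,v*z,z]).reshape(3,-1)).T; W=(P-Tm[:3,3])@Tm[:3,:3]
m=(W[:,2]>.205)&(W[:,2]<.26); print(m.sum())
for w in W[m][np.argsort(W[m][:,0])][::3]: print(w)
E
```

```text
full bar
[0.618  0.2458 0.2   ]
[0.579 0.242 0.2  ]
[0.5426 0.2348 0.2   ]
[0.5192 0.2304 0.2   ]
tip [0.4889 0.2254 0.2176]
root [0.6294 0.248  0.1982]
spare
[0.6125 0.035  0.2   ]
[0.5823 0.0381 0.2   ]
[0.5651 0.0402 0.2   ]
[0.5545 0.0412 0.2   ]
side [0.6402 0.0375 0.2   ]
side [0.5151 0.0467 0.2   ]
side full [0.6172 0.2481 0.2   ]
side full [0.5016 0.2316 0.2   ]
spare side tip [0.5049 0.0509 0.218 ]
ringtop side [0.5969 0.2325 0.218 ]
ringtop side [0.5599 0.227  0.218 ]
ringtop side [0.5244 0.2175 0.218 ]
205 432 454
215 432 453
225 431 451
235 431 449
245 431 447
255 431 444
262 430 443
266 430 442
691
[0.4873 0.2244 0.2182]
[0.4891 0.2242 0.2199]
[0.4896 0.2268 0.2166]
[0.4914 0.2284 0.2192]
[0.4938 0.2269 0.2161]
[0.4963 0.2274 0.2134]
[0.4972 0.2246 0.2061]
[0.4992 0.2284 0.2078]
[0.5032 0.0468 0.218 ]
[0.5049 0.0467 0.2201]
[0.5057 0.2308 0.2064]
[0.507  0.0446 0.2199]
[0.509  0.0466 0.2201]
[0.5104 0.2594 0.2077]
[0.5122 0.2551 0.2092]
[0.5126 0.0468 0.2106]
[0.514  0.2528 0.2106]
[0.5141 0.2309 0.2061]
[0.5145 0.241  0.2184]
[0.5149 0.2435 0.2161]
[0.5151 0.2621 0.2051
[... 4131 characters left out ...]
87 0.2116]
[0.6507 0.0249 0.2194]
[0.6509 0.0207 0.2182]
[0.6513 0.0354 0.2182]
[0.6518 0.0419 0.2093]
[0.6522 0.0375 0.2151]
[0.6526 0.0441 0.2065]
[0.6529 0.0269 0.2195]
[0.6531 0.0248 0.2187]
[0.6531 0.0165 0.2098]
[0.6537 0.0354 0.2174]
[0.654  0.0438 0.2173]
[0.6544 0.0185 0.2211]
[0.6551 0.0353 0.2202]
[0.6553 0.0165 0.2098]
[0.6559 0.0416 0.2181]
[0.6564 0.029  0.215 ]
[0.6566 0.0375 0.2149]
[0.6575 0.0396 0.2119]
[0.6579 0.0374 0.2182]
[0.658  0.0353 0.2175]
[0.6584 0.0458 0.217 ]
[0.6586 0.0437 0.2162]
[0.6593 0.0414 0.2213]
[0.6594 0.0331 0.22  ]
[0.6596 0.0205 0.2184]
[0.6602 0.0457 0.2185]
[0.661  0.0226 0.2135]
[0.6618 0.0246 0.2187]
[0.6624 0.0289 0.2169]
[0.6626 0.0415 0.2175]
```

```bash
cat >> h.py <<'E'
def cloud(n,p,d):
    K,T=cam(n); v,u=np.mgrid[0:480,0:640]
    P=(np.linalg.inv(K)@np.stack([u*d,v*d,d]).reshape(3,-1)).T; W=(P-T[:3,3])@T[:3,:3]
    ok=d.ravel()>0; return W[ok],p.reshape(-1,3)[ok].astype(int)
def line(W):
    c=W.mean(0); v=np.linalg.svd(W-c)[2][0]; return c,v*np.sign(v[0])
E
python3 - <<'E'
from h import *
np.set_printoptions(precision=4,suppress=True)
from scipy.optimize import least_squares
cl={n:cloud(n,*[np.load(n+"0.npz")[k] for k in "pd"]) for n in("top","side")}
W=np.vstack([cl[n][0] for n in cl]); C=np.vstack([cl[n][1] for n in cl])
src=np.r_[np.zeros(len(cl["top"][0])),np.ones(len(cl["side"][0]))]
def box(x0,x1,y0,y1,z0,z1): return (W[:,0]>x0)&(W[:,0]<x1)&(W[:,1]>y0)&(W[:,1]<y1)&(W[:,2]>z0)&(W[:,2]<z1)
# spare & full bars, using top points on bar (dark)
dark=C.max(1)<125
for nm,b in(("full",box(.5,.62,.22,.256,.19,.209)),("spare",box(.52,.625,.02,.06,.19,.212))):
    for s in(0,1):
        q=W[b&dark&(src==s)]
        if len(q)>8: 
            k=np.polyfit(q[:,0],q[:,1],1); print(nm,s,len(q),"y=%.4f x+%.4f"%tuple(k),"z",np.median(q[:,2]),"yaw",np.arctan(k[0]))
bright=C.min(1)>140
R=W[bright&box(.49,.62,.17,.30,.12,.23)]; S=src[bright&box(.49,.62,.17,.30,.12,.23)]
ph=.15
a=(R[:,0]-.56)*np.cos(ph)+(R[:,1]-.238)*np.sin(ph)
for nm,lo,hi in(("front",-.065,-.02),("mid",-.02,.017),("rear",.017,.06)):
    for s in(0,1):
        m=(a>lo)&(a<hi)&(S==s); q=R[m]
        if len(q)<10: continue
        k=np.polyfit(q[:,1],q[:,0],1); print(nm,s,len(q),"slope",k[0],"centre x at",q[:,1].mean(),np.polyval(k,q[:,1].mean()),"y",q[:,1].min(),q[:,1].max(),"ztop",np.percentile(q[:,2],98),"zmin",q[:,2].min())
# mandrel: cone with axis level
b=bright&box(.42,.66,-.32,-.12,.13,.21); q=W[b]; print(len(q), q.min(0), [(src[b]==s).sum() for s in(0,1)])
def res(p,q):
    y0,k,z0,r0,t=p; x=q[:,0]-.55
    return np.hypot((q[:,1]-y0-k*x)*np.cos(np.arctan(k)),q[:,2]-z0)-(r0+t*x)
qq=q[q[:,0]>.49]
f=least_squares(res,[-.21,0,.16,.02,.1],args=(qq,),loss="soft_l1",f_scale=.002); print(f.x,np.abs(f.fun).mean())
for s in(0,1):
    m=W[b&(src==s)&(W[:,0]>.49)]; f=least_squares(res,[-.21,0,.16,.02,.1],args=(m,),loss="soft_l1",f_scale=.002); print(s,len(m),f.x,np.abs(f.fun).mean(),"nose x",np.percentile(m[:,0],.5),W[b&(src==s)][:,0].min())
h,e=np.histogram(q[:,0],24); print(np.c_[e[:-1],h][:6])
E
```

```text
full 0 127 y=0.1450 x+0.1560 z 0.20282129401617552 yaw 0.14401228631278962
full 1 149 y=0.1523 x+0.1551 z 0.20299320557730927 yaw 0.1510909048348201
spare 0 185 y=-0.0925 x+0.0920 z 0.2020882112582885 yaw -0.09226598221878168
spare 1 137 y=-0.1002 x+0.1000 z 0.2026520529296286 yaw -0.09989820697590947
front 0 238 slope -0.20064566804673528 centre x at 0.22966584783050234 0.5209251498218761 y 0.1955728449847449 0.2685457703780218 ztop 0.2187001860959337 zmin 0.1401753011304314
front 1 199 slope -0.22625201584668433 centre x at 0.24520055916755734 0.5204555911528864 y 0.20653274804972838 0.27533116554699344 ztop 0.21837527984002544 zmin 0.14429743764194924
mid 0 154 slope -0.1605844981077587 centre x at 0.23631568996146743 0.5576317102580921 y 0.20349538979773396 0.27053633954076844 ztop 0.22036386559243235 zmin 0.1508352852613777
mid 1 158 slope -0.18621105575702776 centre x at 0.25803217862108746 0.5559747871302196 y 0.22028156702045357 0.27917604953439185 ztop 0.21944227466897528 zmin 0.14554165894652638
rear 0 138 slope -0.1504272985417818 centre x at 0.2436303468208892 0.5940222059783314 y 0.21349120699140442 0.27663944758287057 ztop 0.21923342251097866 zmin 0.16055540688295047
rear 1 129 slope -0.1673625205844 centre x at 0.2604068244982682 0.5923114069961767 y 0.2224523457684788 0.2823916991726577 ztop 0.2186722983029503 zmin 0.18344662327510763
1854 [ 0.4903 -0.2959  0.1601] [np.int64(1262), np.int64(592)]
[-0.2583 -0.1791  0.1599  0.0191  0.0933] 0.002644353251164025
0 1262 [-0.2589 -0.1801  0.1606  0.0183  0.0913] 0.0024974643822775144 nose x 0.49182870942573254 0.490256283568647
1 592 [ 164.7345 -179.2561    0.1786    0.9204   -0.9993] 4.32659275563524e-05 nose x 0.49217648015334536 0.4912758312601614
[[ 0.4903 52.    ]
 [ 0.4973 60.    ]
 [ 0.5044 66.    ]
 [ 0.5115 64.    ]
 [ 0.5185 70.    ]
 [ 0.5256 70.    ]]
```

```bash
cat >> h.py <<'E'
def go(x,y,z,yaw):
    s=manip.state(); w,a,b,c=s["tool_rot"]
    from scipy.spatial.transform import Rotation as Ro
    R=Ro.from_quat([a,b,c,w]); M=R.as_matrix(); psi=np.arctan2(M[1,0],M[0,0])
    d=M.T@(np.array([x,y,z])-s["tool_pos"])*100
    dt=(-(yaw-psi)+np.pi)%(2*np.pi)-np.pi
    print("t%.1f"%s["time"],"pos",np.round(s["tool_pos"],4),"yaw %.3f"%psi,"move cm",np.round(d,2),"turn %.3f"%dt,"F",np.round(s["contact_force"],1),"g%.3f"%s["gripper_width"],"gf%.1f"%s["grasp_force"],"tilt",np.round(M[:2,2],3),"j6 %.2f"%s["joint_pos"][5])
E
python3 -m crank '[{"z":-1.5,"turn":-0.138},{"z":-1.5,"turn":-0.138},{"z":-1.5,"turn":-0.138},{"z":-1.5,"turn":-0.138},{"z":-1.5,"turn":-0.138}]' 30
python3 -m crank '[{"turn":-0.138},{"turn":-0.138},{"turn":-0.138},{"turn":-0.138},{"turn":-0.138}]'
python3 -c "
from h import *; go(.5156,.2533,.29,1.78)"
```

```text
t0.1 pos [ 0.2408 -0.5761  0.2302] yaw 0.396 move cm [ 57.33 -65.95  -5.85] turn -1.384 F [ 0.1 -0.2 -0.4] g0.998 gf0.0 tilt [-0.     0.002] j6 -0.12schema error: expected keys x, y, z, turn
schema error: expected keys x, y, z, turn
```

```bash

python3 -m crank '[{"x":0,"y":0,"z":-1.5,"turn":-0.138},{"x":0,"y":0,"z":-1.5,"turn":-0.138},{"x":0,"y":0,"z":-1.5,"turn":-0.138},{"x":0,"y":0,"z":-1.5,"turn":-0.138},{"x":0,"y":0,"z":0,"turn":-0.138}]' 30
python3 -m crank '[{"x":0,"y":0,"z":0,"turn":-0.138},{"x":0,"y":0,"z":0,"turn":-0.138},{"x":0,"y":0,"z":0,"turn":-0.138},{"x":0,"y":0,"z":0,"turn":-0.138},{"x":0,"y":0,"z":0,"turn":-0.138}]'
python3 -c "
from h import *; go(.5156,.2533,.29,1.78)"
```

```text
time: 0.6
tool_pos: [0.2412, -0.5775, 0.2938]
tool_rot: [0.002, 0.855, 0.519, -0.001]
contact_force: [0.4, -0.1, 0.6]
gripper_width: 0.301
grasp_force: 0.0
time: 1.1
tool_pos: [0.2409, -0.5764, 0.2905]
tool_rot: [-0.001, 0.629, 0.778, 0.0]
contact_force: [0.1, 0.1, -0.1]
gripper_width: 0.3
grasp_force: 0.0
t1.1 pos [ 0.2409 -0.5764  0.2905] yaw 1.782 move cm [75.39 44.22  0.15] turn 0.002 F [ 0.1  0.1 -0.1] g0.300 gf0.0 tilt [-0.     0.001] j6 -1.50
```

The candidates: the grey ring hanging foremost on the crowded hook (top crop (150,382), side (338,275)) is ring_front. The pink ring (top (217,307)) and the purple ring (top (278,327)) stand apart near the bench and are decoys. The enlarged crops c1 and c2 confirm three grey rings on the crowded hook, with the spare hook empty at top (300,225).

```bash

python3 -m crank '[{"x":3.77,"y":2.21,"z":0,"turn":0},{"x":3.77,"y":2.21,"z":0,"turn":0},{"x":3.77,"y":2.21,"z":0,"turn":0},{"x":3.77,"y":2.21,"z":0,"turn":0},{"x":3.77,"y":2.21,"z":0,"turn":0}]'
python3 -m crank '[{"x":3.77,"y":2.21,"z":0,"turn":0},{"x":3.77,"y":2.21,"z":0,"turn":0},{"x":3.77,"y":2.21,"z":0,"turn":0},{"x":3.77,"y":2.21,"z":0,"turn":0},{"x":3.77,"y":2.21,"z":0,"turn":0}]'
python3 -m crank '[{"x":3.77,"y":2.21,"z":0,"turn":0},{"x":3.77,"y":2.21,"z":0,"turn":0},{"x":3.77,"y":2.21,"z":0,"turn":0},{"x":3.77,"y":2.21,"z":0,"turn":0},{"x":3.77,"y":2.21,"z":0,"turn":0}]'
python3 -m crank '[{"x":3.77,"y":2.21,"z":0,"turn":0},{"x":3.77,"y":2.21,"z":0,"turn":0},{"x":3.77,"y":2.21,"z":0,"turn":0},{"x":3.77,"y":2.21,"z":0,"turn":0},{"x":0,"y":0,"z":0,"turn":0}]'
python3 -c "
from h import *; go(.5156,.2533,.188,1.78)"
```

```text
time: 1.6
tool_pos: [0.3109, -0.3678, 0.2906]
tool_rot: [-0.0, 0.631, 0.776, 0.0]
contact_force: [1.1, -0.8, 0.1]
gripper_width: 0.298
grasp_force: 0.0
time: 2.1
tool_pos: [0.3806, -0.1608, 0.2909]
tool_rot: [-0.0, 0.631, 0.776, 0.0]
contact_force: [0.2, -0.0, 0.4]
gripper_width: 0.302
grasp_force: 0.0
time: 2.6
tool_pos: [0.4504, 0.0464, 0.291]
tool_rot: [0.0, 0.631, 0.776, -0.0]
contact_force: [1.0, -0.9, 0.5]
gripper_width: 0.299
grasp_force: 0.0
time: 3.1
tool_pos: [0.5063, 0.2139, 0.2899]
tool_rot: [-0.001, 0.629, 0.777, -0.0]
contact_force: [0.4, -0.3, 0.3]
gripper_width: 0.3
grasp_force: 0.0
t3.1 pos [0.5063 0.2139 0.2899] yaw 1.781 move cm [ 3.65  1.75 10.19] turn 0.001 F [ 0.4 -0.3  0.3] g0.300 gf0.0 tilt [-0.002  0.001] j6 0.05
```

```bash

python3 -m crank '[{"x":3.65,"y":1.75,"z":0,"turn":0},{"x":0,"y":0,"z":3,"turn":0},{"x":0,"y":0,"z":2.5,"turn":0},{"x":0,"y":0,"z":1,"turn":0},{"x":0,"y":0,"z":0,"turn":0}]'
python3 -c "
from h import *; go(.5156,.2533,.188,1.78)
p,d=snap('side','s1',(270,200,410,320),5)"
```

```text
time: 3.6
tool_pos: [0.5147, 0.2485, 0.224]
tool_rot: [-0.001, 0.631, 0.776, -0.002]
contact_force: [0.4, 0.3, -0.4]
gripper_width: 0.3
grasp_force: 0.0
t3.6 pos [0.5147 0.2485 0.224 ] yaw 1.775 move cm [0.46 0.2  3.6 ] turn -0.005 F [ 0.4  0.3 -0.4] g0.300 gf0.0 tilt [-0.004 -0.002] j6 0.12
```

View pics/s1.png

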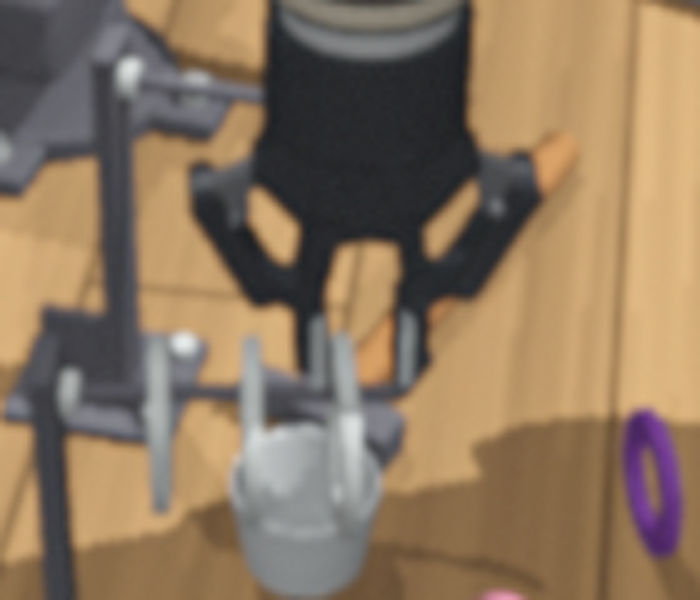

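The side view shows the fingers straddling the front ring (ring at 345, pads at 320 and 405 in the crop). They sit a few mm too far forward, so I shift toward the post and descend.

```bash

python3 -m crank '[{"x":0,"y":0.3,"z":0,"turn":0},{"x":0,"y":0,"z":1.2,"turn":0},{"x":0,"y":0,"z":1.2,"turn":0},{"x":0,"y":0,"z":1.2,"turn":0},{"x":0,"y":0,"z":0,"turn":0}]'
python3 -c "
from h import *; go(.5156,.2533,.188,1.78)"
python3 -m crank '[{"x":0,"y":0,"z":0,"turn":0},{"x":0,"y":0,"z":0,"turn":0},{"x":0,"y":0,"z":0,"turn":0},{"x":0,"y":0,"z":0,"turn":0}]' 0
python3 -c "
from h import *; go(.5156,.2533,.188,1.78)"
```

```text
time: 4.15
tool_pos: [0.5173, 0.2495, 0.187]
tool_rot: [-0.001, 0.631, 0.776, -0.002]
contact_force: [-0.2, -0.1, 0.3]
gripper_width: 0.299
grasp_force: 0.0
t4.2 pos [0.5173 0.2495 0.187 ] yaw 1.776 move cm [ 0.41 -0.09 -0.1 ] turn -0.004 F [-0.2 -0.1  0.3] g0.299 gf0.0 tilt [-0.005 -0.002] j6 0.11
time: 4.55
tool_pos: [0.5188, 0.2501, 0.1903]
tool_rot: [-0.0, 0.631, 0.776, 0.0]
contact_force: [0.1, -0.5, -1.9]
gripper_width: 0.079
grasp_force: 60.3
t4.5 pos [0.5188 0.2501 0.1903] yaw 1.776 move cm [ 0.38 -0.25  0.23] turn -0.004 F [ 0.1 -0.5 -1.9] g0.079 gf60.3 tilt [-0.  0.] j6 0.11
```

```bash

python3 -m crank '[{"x":0,"y":0,"z":-0.8,"turn":0},{"x":0,"y":0,"z":-1.3,"turn":0},{"x":0,"y":0,"z":-1.3,"turn":0},{"x":0,"y":0,"z":0,"turn":0},{"x":0,"y":0,"z":0,"turn":0}]'
python3 -m crank '[{"x":0.1,"y":-2,"z":0,"turn":0},{"x":0.15,"y":-2.5,"z":0,"turn":0},{"x":0.15,"y":-2.5,"z":0,"turn":0},{"x":0,"y":0,"z":0,"turn":0},{"x":0,"y":0,"z":0,"turn":0}]'
python3 -c "
from h import *; go(.4517,.07,.223,1.475)
p,d=snap('side','s2',(250,170,410,320),4)"
```

```text
time: 5.05
tool_pos: [0.5194, 0.2502, 0.2256]
tool_rot: [0.001, 0.631, 0.776, 0.001]
contact_force: [0.6, -0.4, -2.4]
gripper_width: 0.077
grasp_force: 60.4
time: 5.55
tool_pos: [0.4493, 0.2397, 0.224]
tool_rot: [0.0, 0.631, 0.776, 0.0]
contact_force: [0.6, 0.1, -2.2]
gripper_width: 0.078
grasp_force: 60.3
t5.5 pos [0.4493 0.2397 0.224 ] yaw 1.776 move cm [-16.66  -3.22   0.1 ] turn 0.301 F [ 0.6  0.1 -2.2] g0.078 gf60.3 tilt [ 0. -0.] j6 0.14
```

View pics/s2.png

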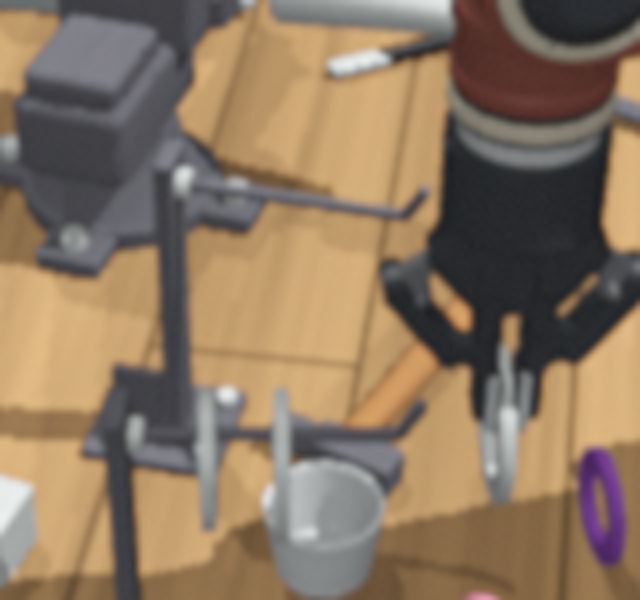

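```bash

python3 -m crank '[{"x":-4.1,"y":-0.8,"z":0,"turn":0},{"x":-4.1,"y":-0.8,"z":0,"turn":0},{"x":-4.2,"y":-0.8,"z":0,"turn":0},{"x":-4.2,"y":-0.8,"z":0,"turn":0},{"x":0,"y":0,"z":0,"turn":0.1}]'
python3 -m crank '[{"x":0,"y":0,"z":0,"turn":0.1},{"x":0,"y":0,"z":0,"turn":0.1},{"x":0,"y":0,"z":0,"turn":0},{"x":0,"y":0,"z":0,"turn":0}]'
python3 -c "
from h import *; go(.4517,.07,.223,1.475); go(.6067,.055,.223,1.475)"
```

```text
time: 6.1
tool_pos: [0.4529, 0.0663, 0.2244]
tool_rot: [0.001, 0.672, 0.74, -0.001]
contact_force: [-0.0, 0.6, -1.4]
gripper_width: 0.08
grasp_force: 60.3
time: 6.5
tool_pos: [0.4524, 0.0705, 0.2243]
tool_rot: [-0.0, 0.739, 0.673, -0.0]
contact_force: [-0.2, 0.1, -2.1]
gripper_width: 0.083
grasp_force: 60.3
t6.5 pos [0.4524 0.0705 0.2243] yaw 1.478 move cm [-0.06 -0.07  0.13] turn 0.003 F [-0.2  0.1 -2.1] g0.083 gf60.3 tilt [-0. -0.] j6 0.09
t6.5 pos [0.4524 0.0705 0.2243] yaw 1.478 move cm [-0.11 15.5   0.12] turn 0.003 F [-0.2  0.1 -2.1] g0.083 gf60.3 tilt [-0. -0.] j6 0.09
```

```bash

python3 -m crank '[{"x":0,"y":3,"z":0,"turn":0},{"x":0,"y":3.2,"z":0,"turn":0},{"x":-0.1,"y":3.2,"z":0,"turn":0},{"x":0,"y":3.1,"z":0,"turn":0},{"x":0,"y":3,"z":0,"turn":0}]'
python3 -m crank '[{"x":0,"y":0,"z":1,"turn":0},{"x":0,"y":0,"z":0.8,"turn":0},{"x":0,"y":0,"z":0.6,"turn":0},{"x":0,"y":0,"z":0.4,"turn":0},{"x":0,"y":0,"z":0,"turn":0}]'
python3 -c "
from h import *; go(.6067,.055,.1903,1.475)"
```

```text
time: 7.0
tool_pos: [0.6078, 0.0549, 0.2239]
tool_rot: [-0.0, 0.739, 0.673, -0.0]
contact_force: [0.0, 0.4, -2.2]
gripper_width: 0.078
grasp_force: 60.3
time: 7.5
tool_pos: [0.6051, 0.0551, 0.1954]
tool_rot: [-0.001, 0.74, 0.673, -0.001]
contact_force: [-1.1, 0.2, -1.8]
gripper_width: 0.08
grasp_force: 60.3
t7.5 pos [0.6051 0.0551 0.1954] yaw 1.476 move cm [0.   0.16 0.51] turn 0.001 F [-1.1  0.2 -1.8] g0.080 gf60.3 tilt [-0.002  0.   ] j6 0.06
```

Near contact; I lower in 1 mm steps until the weight is taken.

```bash

python3 -m crank '[{"x":0,"y":0,"z":0.2,"turn":0},{"x":0,"y":0,"z":0.1,"turn":0},{"x":0,"y":0,"z":0,"turn":0}]'
python3 -m crank '[{"x":0,"y":0,"z":0.1,"turn":0},{"x":0,"y":0,"z":0,"turn":0},{"x":0,"y":0,"z":0,"turn":0}]'
```

```text
time: 7.8
tool_pos: [0.6062, 0.055, 0.1936]
tool_rot: [0.0, 0.74, 0.673, 0.0]
contact_force: [0.6, -0.5, -2.1]
gripper_width: 0.08
grasp_force: 60.3
time: 8.1
tool_pos: [0.6062, 0.0549, 0.1923]
tool_rot: [0.0, 0.74, 0.673, 0.0]
contact_force: [0.4, -0.4, -1.8]
gripper_width: 0.082
grasp_force: 60.3
```

```bash

python3 -m crank '[{"x":0,"y":0,"z":0.1,"turn":0},{"x":0,"y":0,"z":0,"turn":0},{"x":0,"y":0,"z":0,"turn":0}]'
python3 -m crank '[{"x":0,"y":0,"z":0.1,"turn":0},{"x":0,"y":0,"z":0,"turn":0},{"x":0,"y":0,"z":0,"turn":0}]'
```

```text
time: 8.4
tool_pos: [0.6062, 0.0549, 0.1912]
tool_rot: [-0.0, 0.74, 0.673, -0.0]
contact_force: [-0.1, -0.4, -1.5]
gripper_width: 0.077
grasp_force: 60.3
time: 8.7
tool_pos: [0.6062, 0.055, 0.1903]
tool_rot: [-0.0, 0.74, 0.673, -0.0]
contact_force: [-0.0, -0.2, -1.6]
gripper_width: 0.076
grasp_force: 60.3
```

```bash

python3 -m crank '[{"x":0,"y":0,"z":0.1,"turn":0},{"x":0,"y":0,"z":0,"turn":0},{"x":0,"y":0,"z":0,"turn":0}]'|grep -E "pos|force"
python3 -m crank '[{"x":0,"y":0,"z":0.1,"turn":0},{"x":0,"y":0,"z":0,"turn":0},{"x":0,"y":0,"z":0,"turn":0}]'|grep -E "pos|force"
python3 -c "
from h import *
p,d=snap('side','s3',(220,150,420,300),4)
W,C=cloud('side',p,d); b=(C.min(1)>120)&(W[:,0]>.56)&(W[:,0]<.64)&(abs(W[:,1]-.04)<.06)&(W[:,2]>.11)&(W[:,2]<.24); print(b.sum(),np.percentile(W[b],[2,50,98],axis=0))"
```

```text
tool_pos: [0.6064, 0.055, 0.19]
contact_force: [-0.4, 0.6, 1.0]
grasp_force: 60.9
tool_pos: [0.6064, 0.0549, 0.1898]
contact_force: [-3.5, -0.1, 4.0]
grasp_force: 61.5
148 [[0.5984187  0.01203296 0.14320192]
 [0.60525809 0.06507676 0.18426757]
 [0.61300251 0.08022025 0.21920085]]
```

View pics/s3.png

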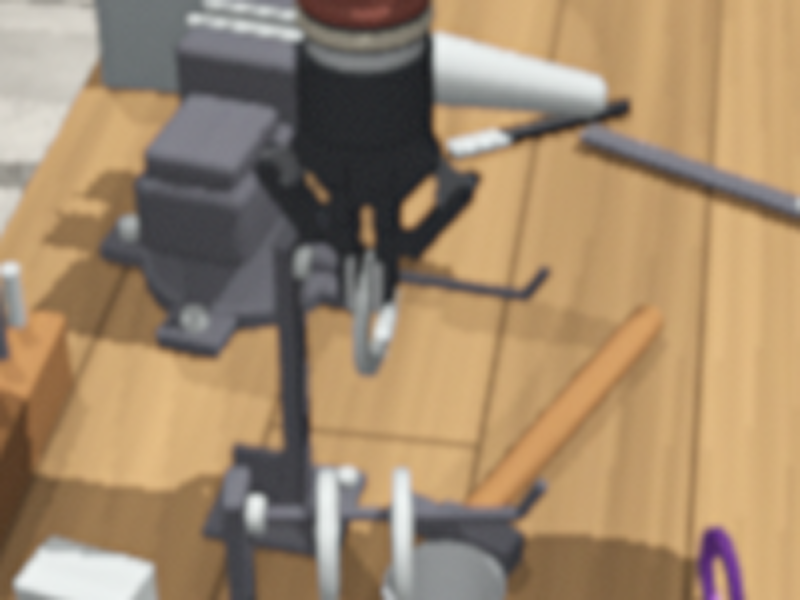

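The side view shows the ring upright on the spare bar (ring at (370,320) in the crop), with the other two rings still on the crowded hook. I ease off 1 mm, open and retreat.

```bash

python3 -m crank '[{"x":0,"y":0,"z":-0.1,"turn":0},{"x":0,"y":0,"z":0,"turn":0},{"x":0,"y":0,"z":0,"turn":0}]'|grep -E "pos|force"
python3 -m crank '[{"x":0,"y":0,"z":0,"turn":0},{"x":0,"y":0,"z":0,"turn":0},{"x":0,"y":0,"z":0,"turn":0}]' 28
python3 -m crank '[{"x":0,"y":0,"z":-1,"turn":0},{"x":0,"y":0,"z":-2,"turn":0},{"x":0,"y":0,"z":-3.5,"turn":0},{"x":0,"y":0,"z":-3.5,"turn":0},{"x":0,"y":0,"z":0,"turn":-0.135}]'
python3 -m crank '[{"x":0,"y":0,"z":0,"turn":-0.134},{"x":0,"y":0,"z":0,"turn":0}]'
python3 -c "
from h import *; go(.556,.2566,.29,1.745)"
```

```text
tool_pos: [0.6064, 0.055, 0.1899]
contact_force: [-2.6, 0.8, 4.4]
grasp_force: 61.2
time: 9.95
tool_pos: [0.6061, 0.055, 0.1887]
tool_rot: [-0.0, 0.74, 0.673, -0.0]
contact_force: [0.1, -0.1, -0.2]
gripper_width: 0.284
grasp_force: 0.0
time: 10.45
tool_pos: [0.609, 0.0549, 0.2975]
tool_rot: [0.005, 0.692, 0.722, 0.004]
contact_force: [0.2, 0.4, 0.5]
gripper_width: 0.282
grasp_force: 0.0
time: 10.65
tool_pos: [0.6065, 0.055, 0.2904]
tool_rot: [0.001, 0.643, 0.766, 0.0]
contact_force: [0.2, 0.7, -1.1]
gripper_width: 0.28
grasp_force: 0.0
t10.7 pos [0.6065 0.055  0.2904] yaw 1.745 move cm [20.73 -1.49  0.04] turn -0.000 F [ 0.2  0.7 -1.1] g0.280 gf0.0 tilt [0.002 0.   ] j6 -0.21
```

```bash

python3 -m crank '[{"x":4.1,"y":-0.3,"z":0,"turn":0},{"x":4.1,"y":-0.3,"z":0,"turn":0},{"x":4.2,"y":-0.3,"z":0,"turn":0},{"x":4.2,"y":-0.3,"z":0,"turn":0},{"x":4.1,"y":-0.3,"z":0,"turn":0}]'
python3 -m crank '[{"x":0,"y":0,"z":3,"turn":0},{"x":0,"y":0,"z":3,"turn":0},{"x":0,"y":0,"z":0,"turn":0},{"x":0,"y":0,"z":0,"turn":0}]'
python3 -c "
from h import *
p,d=manip.grab_frame('side')
go(.556,.2566,.189,1.745)
W,C=cloud('side',p,d)
for nm,x0,x1 in(('mid',.53,.578),('rear',.578,.615)):
    b=(C.min(1)>120)&(W[:,0]>x0)&(W[:,0]<x1)&(abs(W[:,1]-.25)<.06)&(W[:,2]>.15)&(W[:,2]<.222)
    k=np.polyfit(W[b][:,1],W[b][:,0],1); print(nm,b.sum(),k,'x at y.2566',np.polyval(k,.2566),'x at y .24',np.polyval(k,.24))
b=(C.min(1)>120)&(W[:,0]>.56)&(W[:,0]<.64)&(abs(W[:,1]-.04)<.06)&(W[:,2]>.11)&(W[:,2]<.24);k=np.polyfit(W[b][:,1],W[b][:,0],1); print('hung',b.sum(),np.polyval(k,.038),k[0])
"
```

```text
time: 11.15
tool_pos: [0.5549, 0.2578, 0.2894]
tool_rot: [-0.0, 0.644, 0.765, 0.0]
contact_force: [0.5, 0.6, 0.2]
gripper_width: 0.277
grasp_force: 0.0
time: 11.55
tool_pos: [0.5553, 0.2561, 0.2291]
tool_rot: [-0.0, 0.644, 0.765, -0.001]
contact_force: [0.4, -0.1, 0.9]
gripper_width: 0.281
grasp_force: 0.0
t11.6 pos [0.5562 0.2562 0.2307] yaw 1.743 move cm [ 0.05 -0.02  4.17] turn -0.002 F [-0.2  0.3  0.8] g0.278 gf0.0 tilt [0.001 0.   ] j6 0.14
mid 166 [-0.19043133  0.60510937] x at y.2566 0.5562446917444086 x at y .24 0.5594058518909223
rear 142 [-0.17232729  0.63741567] x at y.2566 0.5931964852761654 x at y .24 0.5960571183282231Traceback (most recent call last):
  File "<string>", line 9, in <module>
    b=(C.min(1)>120)&(W[:,0]>.56)&(W[:,0]<.64)&(abs(W[:,1]-.04)<.06)&(W[:,2]>.11)&(W[:,2]<.24);k=np.polyfit(W[b][:,1],W[b][:,0],1); print('hung',b.sum(),np.polyval(k,.038),k[0])
                                                                                                 ~~~~~~~~~~^^^^^^^^^^^^^^^^^^^^^^^
    raise TypeError("expected non-empty vector for x")
TypeError: expected non-empty vector for x
```

```bash

python3 -m crank '[{"x":0,"y":0.1,"z":1.4,"turn":0},{"x":0,"y":0,"z":1.4,"turn":0},{"x":0,"y":0,"z":1.3,"turn":0},{"x":0,"y":0,"z":0,"turn":0},{"x":0,"y":0,"z":0,"turn":0}]'
python3 -m crank '[{"x":0,"y":0,"z":0,"turn":0},{"x":0,"y":0,"z":0,"turn":0},{"x":0,"y":0,"z":0,"turn":0},{"x":0,"y":0,"z":0,"turn":0}]' 0
python3 -c "
from h import *
go(.556,.2566,.189,1.745)
p,d=manip.grab_frame('top')
W,C=cloud('top',p,d); b=(C.min(1)>110)&(W[:,0]>.56)&(W[:,0]<.635)&(abs(W[:,1]-.04)<.06)&(W[:,2]>.11)&(W[:,2]<.24);k=np.polyfit(W[b][:,1],W[b][:,0],1); print('hung',b.sum(),np.polyval(k,.038),k[0],W[b].max(0),W[b].min(0))"
```

```text
time: 12.1
tool_pos: [0.5562, 0.2562, 0.1874]
tool_rot: [-0.0, 0.643, 0.766, -0.001]
contact_force: [0.1, 0.6, -0.1]
gripper_width: 0.28
grasp_force: 0.0
time: 12.5
tool_pos: [0.5569, 0.2566, 0.189]
tool_rot: [0.0, 0.643, 0.766, 0.0]
contact_force: [0.1, -0.4, 1.0]
gripper_width: 0.081
grasp_force: 61.6
t12.5 pos [0.5569 0.2566 0.189 ] yaw 1.745 move cm [ 0.02 -0.09 -0.  ] turn -0.000 F [ 0.1 -0.4  1. ] g0.081 gf61.6 tilt [0.001 0.   ] j6 0.14
hung 346 0.6028409331602618 0.09147704273083618 [0.61504025 0.07819553 0.22162517] [ 0.58535193 -0.00345117  0.13703285]
```

```bash

python3 -m crank '[{"x":0,"y":0,"z":-0.8,"turn":0},{"x":0,"y":0,"z":-1.2,"turn":0},{"x":0,"y":0,"z":-1.1,"turn":0},{"x":0,"y":0,"z":0,"turn":0},{"x":0,"y":0,"z":0,"turn":0}]'
python3 -m crank '[{"x":0.1,"y":-2.5,"z":0,"turn":0},{"x":0.1,"y":-2.7,"z":0,"turn":0},{"x":0.1,"y":-2.7,"z":0,"turn":0},{"x":0,"y":-2.6,"z":0,"turn":0},{"x":0,"y":0,"z":0,"turn":0}]'
python3 -c "
from h import *; go(.4517,.071,.221,1.475)"
```

```text
time: 13.05
tool_pos: [0.5569, 0.2565, 0.2202]
tool_rot: [0.0, 0.643, 0.766, 0.001]
contact_force: [0.2, 0.1, -1.5]
gripper_width: 0.079
grasp_force: 61.3
time: 13.55
tool_pos: [0.45, 0.2409, 0.2182]
tool_rot: [-0.001, 0.643, 0.766, -0.001]
contact_force: [-0.4, 0.4, -1.4]
gripper_width: 0.079
grasp_force: 61.3
t13.6 pos [0.45   0.2409 0.2182] yaw 1.746 move cm [-16.76  -2.79  -0.27] turn 0.271 F [-0.4  0.4 -1.4] g0.079 gf61.3 tilt [-0.002 -0.001] j6 0.17
```

```bash

python3 -m crank '[{"x":-4.2,"y":-0.7,"z":0,"turn":0},{"x":-4.2,"y":-0.7,"z":0,"turn":0},{"x":-4.2,"y":-0.7,"z":0,"turn":0},{"x":-4.2,"y":-0.7,"z":0,"turn":0},{"x":0,"y":0,"z":0,"turn":0.09}]'
python3 -m crank '[{"x":0,"y":0,"z":0,"turn":0.09},{"x":0,"y":0,"z":0,"turn":0.09},{"x":0,"y":0,"z":0,"turn":0},{"x":0,"y":0,"z":0,"turn":0}]'
python3 -c "
from h import *; go(.4517,.071,.221,1.475); go(.5597,.0605,.221,1.475)"
```

```text
time: 14.05
tool_pos: [0.4546, 0.0667, 0.2191]
tool_rot: [0.001, 0.68, 0.733, -0.001]
contact_force: [0.4, 0.9, -2.1]
gripper_width: 0.082
grasp_force: 61.2
time: 14.45
tool_pos: [0.4543, 0.0708, 0.2191]
tool_rot: [-0.0, 0.74, 0.673, -0.0]
contact_force: [0.2, -0.4, -1.5]
gripper_width: 0.078
grasp_force: 61.3
t14.4 pos [0.4543 0.0708 0.2191] yaw 1.477 move cm [-0.   -0.27 -0.19] turn 0.002 F [ 0.2 -0.4 -1.5] g0.078 gf61.3 tilt [-0. -0.] j6 0.09
t14.4 pos [0.4543 0.0708 0.2191] yaw 1.477 move cm [-0.03 10.59 -0.19] turn 0.002 F [ 0.2 -0.4 -1.5] g0.078 gf61.3 tilt [-0. -0.] j6 0.09
```

```bash

python3 -m crank '[{"x":0,"y":3,"z":0,"turn":0},{"x":0,"y":3.6,"z":0,"turn":0},{"x":0,"y":2.6,"z":0,"turn":0},{"x":0,"y":1.4,"z":0,"turn":0},{"x":0,"y":0,"z":0,"turn":0}]'
python3 -m crank '[{"x":0,"y":0,"z":1,"turn":0},{"x":0,"y":0,"z":0.8,"turn":0},{"x":0,"y":0,"z":0.6,"turn":0},{"x":0,"y":0,"z":0.3,"turn":0},{"x":0,"y":0,"z":0,"turn":0}]'
python3 -m crank '[{"x":0,"y":0,"z":0.1,"turn":0},{"x":0,"y":0,"z":0,"turn":0},{"x":0,"y":0,"z":0,"turn":0}]'
```

```text
time: 14.95
tool_pos: [0.561, 0.0606, 0.2188]
tool_rot: [-0.0, 0.74, 0.673, -0.0]
contact_force: [-0.7, -0.1, -1.5]
gripper_width: 0.078
grasp_force: 61.3
time: 15.45
tool_pos: [0.5589, 0.0608, 0.1914]
tool_rot: [-0.0, 0.74, 0.672, -0.001]
contact_force: [-0.4, -0.9, -1.2]
gripper_width: 0.077
grasp_force: 61.3
time: 15.75
tool_pos: [0.5599, 0.0607, 0.1917]
tool_rot: [0.0, 0.74, 0.672, 0.0]
contact_force: [-0.8, 0.0, -2.4]
gripper_width: 0.078
grasp_force: 61.3
```

```bash

python3 -m crank '[{"x":0,"y":0,"z":0.1,"turn":0},{"x":0,"y":0,"z":0,"turn":0},{"x":0,"y":0,"z":0,"turn":0}]'|grep -E "pos|contact"
python3 -m crank '[{"x":0,"y":0,"z":0.1,"turn":0},{"x":0,"y":0,"z":0,"turn":0},{"x":0,"y":0,"z":0,"turn":0}]'|grep -E "pos|contact"
python3 -m crank '[{"x":0,"y":0,"z":0.1,"turn":0},{"x":0,"y":0,"z":0,"turn":0},{"x":0,"y":0,"z":0,"turn":0}]'|grep -E "pos|contact"
```

```text
tool_pos: [0.5597, 0.0607, 0.1903]
contact_force: [-0.3, -0.3, -2.5]
tool_pos: [0.5597, 0.0607, 0.1892]
contact_force: [-0.4, -0.2, -1.9]
tool_pos: [0.5598, 0.0607, 0.1889]
contact_force: [-1.3, -0.7, 3.0]
```

```bash

python3 -m crank '[{"x":0,"y":0,"z":0,"turn":0},{"x":0,"y":0,"z":0,"turn":0},{"x":0,"y":0,"z":0,"turn":0}]' 28
python3 -m crank '[{"x":0,"y":0,"z":-1,"turn":0},{"x":0,"y":0,"z":-2.5,"turn":0},{"x":0,"y":0,"z":-4,"turn":0},{"x":0,"y":0,"z":-4,"turn":0},{"x":0,"y":0,"z":0,"turn":0.131}]'
python3 -m crank '[{"x":0,"y":0,"z":0,"turn":0.131},{"x":0,"y":0,"z":0,"turn":0.131},{"x":0,"y":0,"z":0,"turn":0.131},{"x":0,"y":0,"z":0,"turn":0.131},{"x":0,"y":0,"z":0,"turn":0.131}]' 100
python3 -m crank '[{"x":0,"y":0,"z":0,"turn":0.131},{"x":0,"y":0,"z":0,"turn":0.131},{"x":0,"y":0,"z":0,"turn":0.131},{"x":0,"y":0,"z":0,"turn":0.131},{"x":0,"y":0,"z":0,"turn":0}]'
python3 -c "
from h import *; go(.5965,.244,.29,.165)"
```

```text
time: 16.95
tool_pos: [0.5597, 0.0607, 0.1882]
tool_rot: [0.0, 0.74, 0.672, 0.0]
contact_force: [0.2, 1.2, -1.0]
gripper_width: 0.277
grasp_force: 0.0
time: 17.45
tool_pos: [0.5626, 0.0607, 0.3124]
tool_rot: [0.004, 0.784, 0.621, 0.005]
contact_force: [0.2, -0.9, 0.7]
gripper_width: 0.282
grasp_force: 0.0
time: 17.95
tool_pos: [0.5598, 0.0607, 0.3043]
tool_rot: [0.0, 0.942, 0.335, 0.0]
contact_force: [-0.2, 0.2, -0.0]
gripper_width: 0.999
grasp_force: 0.0
time: 18.45
tool_pos: [0.5598, 0.0607, 0.3041]
tool_rot: [0.0, 0.997, 0.082, 0.0]
contact_force: [-0.1, 1.0, -0.4]
gripper_width: 1.005
grasp_force: 0.0
t18.4 pos [0.5598 0.0607 0.3041] yaw 0.165 move cm [  6.63 -17.48   1.41] turn 0.000 F [-0.1  1.  -0.4] g1.005 gf0.0 tilt [ 0.001 -0.   ] j6 1.38
```

```bash

python3 -m crank '[{"x":1.6,"y":-4.3,"z":0,"turn":0},{"x":1.7,"y":-4.4,"z":0,"turn":0},{"x":1.7,"y":-4.4,"z":0,"turn":0},{"x":1.63,"y":-4.38,"z":0,"turn":0},{"x":0,"y":0,"z":0,"turn":0}]'
python3 -m crank '[{"x":0,"y":0,"z":3,"turn":0},{"x":0,"y":0,"z":2.5,"turn":0},{"x":0,"y":0,"z":0,"turn":0},{"x":0,"y":0,"z":0,"turn":0}]'
python3 -c "
from h import *; go(.5965,.244,.157,.165)
p,d=manip.grab_frame('side'); W,C=cloud('side',p,d)
for nm,x0,x1,y,yc in(('rear',.575,.62,.25,.244),('hung1',.58,.63,.04,.038),('hung2',.535,.58,.04,.042)):
    b=(C.min(1)>120)&(W[:,0]>x0)&(W[:,0]<x1)&(abs(W[:,1]-y)<.06)&(W[:,2]>.14)&(W[:,2]<.222)
    if b.sum()<10: print(nm,b.sum()); continue
    k=np.polyfit(W[b][:,1],W[b][:,0],1); print(nm,b.sum(),'x',np.polyval(k,yc),k[0],'y',W[b][:,1].min(),W[b][:,1].max(),'z',W[b][:,2].max())
p,d=snap('top','t4',(170,150,330,270),5)
"
```

```text
time: 18.95
tool_pos: [0.5963, 0.2488, 0.303]
tool_rot: [-0.001, 0.996, 0.087, -0.0]
contact_force: [0.5, -0.9, -0.7]
gripper_width: 1.001
grasp_force: 0.0
time: 19.35
tool_pos: [0.5963, 0.2436, 0.2485]
tool_rot: [0.0, 0.997, 0.083, -0.0]
contact_force: [0.0, -0.1, 0.9]
gripper_width: 0.998
grasp_force: 0.0
t19.4 pos [0.5963 0.2436 0.2485] yaw 0.166 move cm [ 0.03 -0.04  9.15] turn 0.001 F [ 0.  -0.1  0.9] g0.998 gf0.0 tilt [-0.001 -0.   ] j6 1.68
rear 134 x 0.5931728744170746 -0.09493914955299823 y 0.2407595285731634 0.2811680411034264 z 0.21959581441318887
hung1 222 x 0.6030843086377271 0.08830872778389055 y 0.0003228477872127059 0.0817161724078042 z 0.21919305722302065
hung2 251 x 0.5561511177124304 0.12145589588640061 y 0.00567432619855794 0.08195828937235584 z 0.22004915360348246
```

View pics/t4.png

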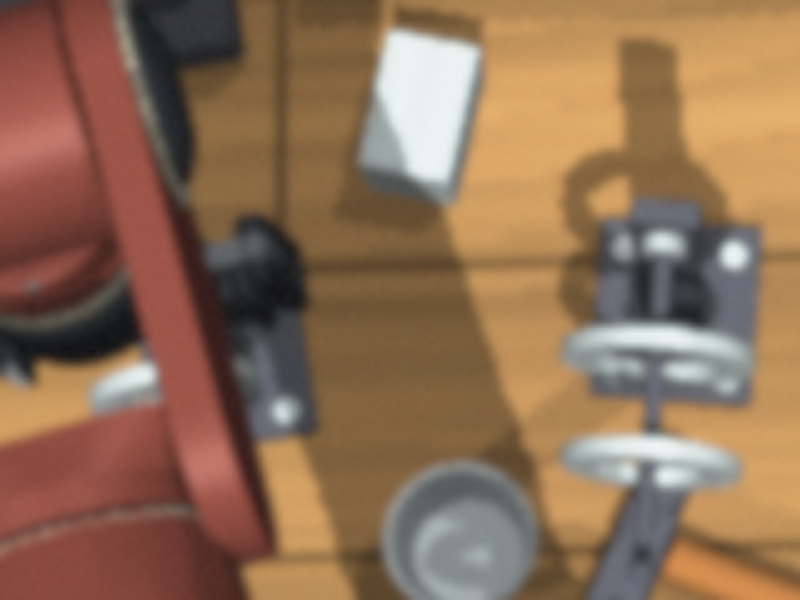

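Both large rings hang on the spare bar (crop (655,350) and (650,460)), and the gripper is above the rear ring. I descend around it.

```bash

python3 -m crank '[{"x":0,"y":0,"z":2,"turn":0},{"x":0,"y":0,"z":2,"turn":0},{"x":0,"y":0,"z":0,"turn":0}]'
python3 -m crank '[{"x":0,"y":0,"z":1.5,"turn":0},{"x":0,"y":0,"z":1.5,"turn":0},{"x":0,"y":0,"z":0,"turn":0}]'
python3 -m crank '[{"x":0,"y":0,"z":1.2,"turn":0},{"x":0,"y":0,"z":0.9,"turn":0},{"x":0,"y":0,"z":0,"turn":0}]'
python3 -c "
from h import *; go(.5965,.244,.157,.165)
p,d=snap('side','s5',(250,180,410,300),5)
W,C=cloud('side',p,d)
b=(C.min(1)>120)&(W[:,0]>.575)&(W[:,0]<.62)&(abs(W[:,1]-.25)<.06)&(W[:,2]>.14)&(W[:,2]<.222); print(b.sum(),W[b].mean(0),W[b].min(0),W[b].max(0))"
```

```text
time: 19.75
tool_pos: [0.5956, 0.2435, 0.2069]
tool_rot: [0.0, 0.997, 0.082, -0.001]
contact_force: [0.1, -0.7, -0.8]
gripper_width: 1.0
grasp_force: 0.0
time: 20.05
tool_pos: [0.5951, 0.2436, 0.1757]
tool_rot: [0.0, 0.997, 0.082, -0.002]
contact_force: [-1.0, -0.3, 0.1]
gripper_width: 1.001
grasp_force: 0.0
time: 20.35
tool_pos: [0.5954, 0.2437, 0.1551]
tool_rot: [0.0, 0.997, 0.082, -0.002]
contact_force: [-0.2, -0.2, -0.4]
gripper_width: 0.995
grasp_force: 0.0
t20.4 pos [0.5954 0.2437 0.1551] yaw 0.165 move cm [ 0.12 -0.01 -0.19] turn -0.000 F [-0.2 -0.2 -0.4] g0.995 gf0.0 tilt [-0.003 -0.001] j6 1.68
11 [0.58713579 0.29090098 0.18223617] [0.57816651 0.28861168 0.17445986] [0.59814666 0.2936889  0.18810436]
```

View pics/s5.png

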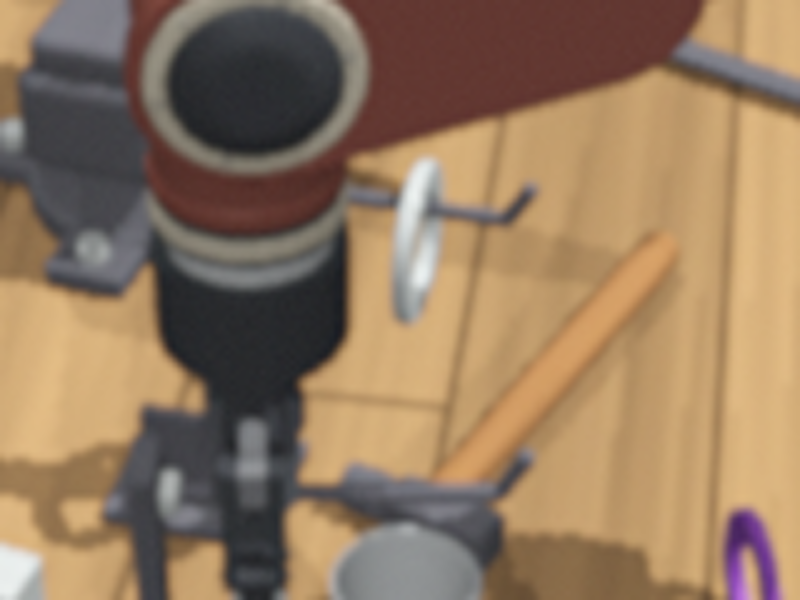

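The finger hides the rear ring (expected at (250,470)), and there is no contact force. I close the gripper.

```bash

python3 -m crank '[{"x":0,"y":0,"z":0,"turn":0},{"x":0,"y":0,"z":0,"turn":0},{"x":0,"y":0,"z":0,"turn":0},{"x":0,"y":0,"z":0,"turn":0}]' 0
python3 -c "
from h import *; go(.5965,.244,.157,.165)"
```

```text
time: 20.8
tool_pos: [0.597, 0.2442, 0.1583]
tool_rot: [-0.0, 0.997, 0.082, 0.001]
contact_force: [0.2, -0.2, 2.0]
gripper_width: 0.821
grasp_force: 68.4
t20.8 pos [0.597  0.2442 0.1583] yaw 0.165 move cm [-0.05  0.01  0.13] turn -0.000 F [ 0.2 -0.2  2. ] g0.821 gf68.4 tilt [0.002 0.   ] j6 1.68
```

```bash

python3 -m crank '[{"x":0,"y":0,"z":-0.7,"turn":0},{"x":0,"y":0,"z":-1,"turn":0},{"x":0,"y":0,"z":-1,"turn":0},{"x":0,"y":0,"z":0,"turn":0},{"x":0,"y":0,"z":0,"turn":0}]'
python3 -m crank '[{"x":-2.5,"y":0,"z":0,"turn":0},{"x":-3,"y":-0.1,"z":0,"turn":0},{"x":-3,"y":-0.1,"z":0,"turn":0},{"x":-3,"y":0,"z":0,"turn":0},{"x":-3,"y":0,"z":0,"turn":0}]'
python3 -m crank '[{"x":0,"y":0,"z":0,"turn":0},{"x":0,"y":0,"z":0,"turn":0}]'
python3 -c "
from h import *; go(.4,.2,.25,.165)
p,d=snap('side','s6',(290,190,410,310),5)
p,d=manip.grab_frame('top'); np.savez('top1.npz',p=p,d=d)"
```

```text
time: 21.3
tool_pos: [0.5966, 0.2441, 0.185]
tool_rot: [-0.0, 0.997, 0.082, 0.001]
contact_force: [-0.5, 0.2, -1.9]
gripper_width: 0.819
grasp_force: 68.5
time: 21.8
tool_pos: [0.4515, 0.2219, 0.1836]
tool_rot: [0.0, 0.997, 0.082, -0.001]
contact_force: [0.4, 0.5, -0.7]
gripper_width: 0.823
grasp_force: 68.5
time: 22.0
tool_pos: [0.4528, 0.2222, 0.1841]
tool_rot: [-0.0, 0.997, 0.082, 0.0]
contact_force: [0.2, 0.2, -1.0]
gripper_width: 0.819
grasp_force: 68.6
t22.0 pos [0.4528 0.2222 0.1841] yaw 0.165 move cm [-5.57  1.32 -6.59] turn 0.000 F [ 0.2  0.2 -1. ] g0.819 gf68.6 tilt [0. 0.] j6 1.71
```

View pics/s6.png

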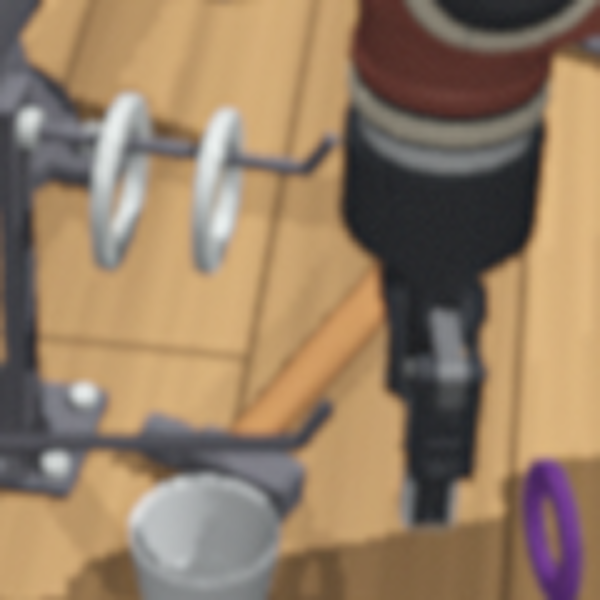

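Both large rings hang still on the spare hook (crop (120,180) and (218,190)), and the small ring is held behind the finger, off the hook. Next I refine the mandrel axis from the first frames.

```bash
python3 - <<'E'
from h import *
np.set_printoptions(precision=4,suppress=True)
from scipy.optimize import least_squares
for n in("top","side"):
    z=np.load(n+"0.npz"); W,C=cloud(n,z["p"],z["d"])
    b=(C.min(1)>110)&(W[:,0]>.46)&(W[:,0]<.62)&(abs(W[:,1]+.2585+.18*(W[:,0]-.55))<.035)&(W[:,2]>.155)&(W[:,2]<.2); q=W[b]
    def res(p,fix):
        y0,k,z0,xn=p if not fix else (p[0],p[1],.16,p[2])
        c=np.cos(np.arctan(k)); s=((q[:,0]-xn)+k*(q[:,1]-(y0+k*(xn-.55))))*c
        return np.hypot((q[:,1]-y0-k*(q[:,0]-.55))*c,q[:,2]-z0)-(.014+.1*s)
    for fix in(0,1):
        f=least_squares(lambda p:res(p,fix),[-.2585,-.18,.16,.49] if not fix else [-.2585,-.18,.49],loss="soft_l1",f_scale=.0015); print(n,fix,len(q),f.x,np.median(abs(f.fun)),"minx",np.sort(q[:,0])[:8:3])
# ring/gripped view from top now
z=np.load("top1.npz"); W,C=cloud("top",z["p"],z["d"])
b=(C.min(1)>130)&(abs(W[:,0]-.453)<.05)&(abs(W[:,1]-.222)<.05)&(W[:,2]>.15)&(W[:,2]<.26); print(b.sum(), W[b].mean(0) if b.sum() else "")
E
```

```text
top 0 1135 [-0.2585 -0.1784  0.1602  0.504 ] 0.001280992020517048 minx [0.4899 0.4904 0.4916]
top 1 1135 [-0.2585 -0.1783  0.5025] 0.001267617160574934 minx [0.4899 0.4904 0.4916]
side 0 571 [-0.2562 -0.1764  0.1618  0.5124] 0.0015304430796061787 minx [0.4912 0.4921 0.4934]
side 1 571 [-0.2577 -0.1725  0.4945] 0.0015597720383089785 minx [0.4912 0.4921 0.4934]
0
```

```bash

python3 -m crank '[{"x":-0.5,"y":0,"z":0,"turn":0.114},{"x":0,"y":0,"z":0,"turn":0.114},{"x":0,"y":0,"z":0,"turn":0.113},{"x":0,"y":0,"z":0,"turn":0}]'
python3 -c "
from h import *; go(.435,-.238,.184,-.176)"
```

```text
time: 22.5
tool_pos: [0.449, 0.2215, 0.1844]
tool_rot: [-0.0, 0.996, -0.088, 0.0]
contact_force: [-0.4, -0.3, -1.6]
gripper_width: 0.823
grasp_force: 68.6
t22.5 pos [0.449  0.2215 0.1844] yaw -0.176 move cm [6.680e+00 4.548e+01 4.000e-02] turn -0.000 F [-0.4 -0.3 -1.6] g0.823 gf68.6 tilt [0. 0.] j6 2.06
```

```bash

python3 -m crank '[{"x":0.5,"y":3.5,"z":0,"turn":0},{"x":0.6,"y":4.2,"z":0,"turn":0},{"x":0.6,"y":4.2,"z":0,"turn":0},{"x":0.6,"y":4.2,"z":0,"turn":0},{"x":0.6,"y":4.2,"z":0,"turn":0}]'
python3 -m crank '[{"x":0.6,"y":4.2,"z":0,"turn":0},{"x":0.6,"y":4.2,"z":0,"turn":0},{"x":0.7,"y":4.2,"z":0,"turn":0},{"x":0.7,"y":4.2,"z":0,"turn":0},{"x":0.6,"y":4.2,"z":0,"turn":0}]'
python3 -m crank '[{"x":0.6,"y":4.2,"z":0,"turn":0},{"x":0,"y":0,"z":2.4,"turn":0},{"x":0,"y":0,"z":2.4,"turn":0},{"x":0,"y":0,"z":0,"turn":0},{"x":0,"y":0,"z":0,"turn":0}]'
python3 - <<'E'
from h import *
np.set_printoptions(precision=4,suppress=True)
go(.44,-.2387,.1363,-.176)
for n in("top","side"):
    p,d=manip.grab_frame(n); np.savez(n+"2.npz",p=p,d=d); W,C=cloud(n,p,d)
    b=(C.min(1)>120)&(abs(W[:,0]-.44)<.03)&(abs(W[:,1]+.2387)<.05)&(W[:,2]>.11)&(W[:,2]<.21); q=W[b]; print(n,len(q))
    if len(q)>8: print(q.mean(0),q.min(0),q.max(0))
E
```

```text
time: 23.0
tool_pos: [0.4414, 0.0148, 0.1847]
tool_rot: [0.0, 0.996, -0.086, 0.0]
contact_force: [0.7, -0.6, -1.3]
gripper_width: 0.826
grasp_force: 68.8
time: 23.5
tool_pos: [0.436, -0.1983, 0.1846]
tool_rot: [0.0, 0.996, -0.087, 0.0]
contact_force: [0.2, 0.4, -1.4]
gripper_width: 0.82
grasp_force: 68.8
time: 24.0
tool_pos: [0.4344, -0.2384, 0.1362]
tool_rot: [-0.0, 0.996, -0.087, -0.0]
contact_force: [0.9, -0.5, -0.9]
gripper_width: 0.82
grasp_force: 69.1
t24.0 pos [ 0.4344 -0.2384  0.1362] yaw -0.175 move cm [ 0.56 -0.07 -0.01] turn 0.001 F [ 0.9 -0.5 -0.9] g0.820 gf69.1 tilt [-0.001  0.001] j6 1.09
top 0
side 28
[ 0.4304 -0.2282  0.1571] [ 0.4244 -0.2705  0.1269] [ 0.4517 -0.1917  0.2   ]
```

```bash
python3 - <<'E'
from h import *
np.set_printoptions(precision=4,suppress=True)
z=np.load("side2.npz"); W,C=cloud("side",z["p"],z["d"])
b=(C.min(1)>100)&(abs(W[:,0]-.44)<.03)&(abs(W[:,1]+.2387)<.05)&(W[:,2]>.11)&(W[:,2]<.21); q=W[b]
c,s=np.cos(-.176),np.sin(-.176); o=np.array([.4344,-.2384])
a=(q[:,:2]-o)@[c,s]; l=(q[:,:2]-o)@[-s,c]
for r in sorted(zip(q[:,2],l,a,C[b].mean(1))): print(np.round(np.array(r[:3])*1000,1),r[3])
E
```

```text
[126.9  -4.   -3.9] 142.0
[132.5 -16.8  -3.5] 168.33333333333334
[138.3 -12.6  -3.9] 176.0
[142.3 -22.9  -4.2] 172.0
[142.7 -10.8  -3.9] 178.33333333333334
[143.2 -15.1  -2.9] 177.33333333333334
[145.3  36.1   8.4] 107.66666666666667
[146.3  40.1  -0.8] 111.0
[146.8  41.7   1.7] 116.0
[147.  -14.2  -2.8] 170.66666666666666
[147.2  39.7  -6.2] 116.33333333333333
[147.2 -20.1  -4.4] 167.0
[147.3  40.2  10.4] 124.0
[147.8  39.8  -9. ] 125.33333333333333
[148.  -17.9  -1.9] 151.66666666666666
[148.6  42.8  -4. ] 110.33333333333333
[149.  -22.5  -3.7] 155.0
[149.4 -33.4  -4.2] 128.33333333333334
[150.9  40.8  10.6] 120.66666666666667
[151.1  29.2  -9.1] 144.0
[152.5  38.4  11.2] 125.33333333333333
[153.3  43.4  -9.3] 121.66666666666667
[153.6 -31.7  -4.2] 120.0
[154.5 -18.8  -4. ] 140.0
[155.7  42.3  -8.8] 120.0
[156.1 -21.4  -3.3] 130.33333333333334
[156.2 -26.5  -2.2] 118.66666666666667
[156.5  38.6  -8. ] 121.66666666666667
[156.7 -32.   -3.8] 118.66666666666667
[158.2  42.4  10.8] 132.0
[159.3  37.9  -7.6] 122.66666666666667
[159.4  39.2  11.6] 135.33333333333334
[160.7  39.4 -10.5] 145.0
[160.9 -24.   -2.3] 107.66666666666667
[162.6 -27.4  -4.3] 122.0
[163.8  40.2  -7.7] 124.0
[163.8  39.4 -10.3] 150.33333333333334
[165.3  43.6  11. ] 139.0
[167.  -25.3  -4.3] 124.33333333333333
[167.6  41.3  -7.6] 121.33333333333333
[168.2  41.3 -10.3] 152.66666666666666
[168.7  38.   -6.8] 114.33333333333333
[169.9  46.   10.8] 140.33333333333334
[170.9  40.7  -9.9] 151.66666666666666
[171.9 -22.5  -4.5] 109.33333333333333
[173.3  40.5  -6.9] 107.33333333333333
[175.2  42.7 -10. ] 151.66666666666666
[175.9  38.7  -9.1] 147.33333333333334
[183.2  45.7 -10. ] 134.66666666666666
[187.3  41.5 -11.4] 123.0
[191.9  44.  -11.6] 103.33333333333333
[197.1  31.6 -11.1] 102.33333333333333
[200.   -0.1  -4. ] 142.33333333333334
```

The side depth shows the ring's face flat to within 1 mm across tool x, centred at about z 0.161, so it is square and on the axis. I advance.

```bash

python3 -m crank '[{"x":2,"y":0,"z":0,"turn":0},{"x":2,"y":0,"z":0,"turn":0},{"x":2,"y":0,"z":0,"turn":0},{"x":1.5,"y":0,"z":0,"turn":0},{"x":0,"y":0,"z":0,"turn":0}]'
python3 -m crank '[{"x":1,"y":0,"z":0,"turn":0},{"x":1,"y":0,"z":0,"turn":0},{"x":0.5,"y":0,"z":0,"turn":0},{"x":0,"y":0,"z":0,"turn":0},{"x":0,"y":0,"z":0,"turn":0}]'
python3 -c "
from h import *; x=.575; go(x,-.2582-.177*(x-.55),.1363,-.176); print(manip.state()['ft_torque'])"
```

```text
time: 24.6
tool_pos: [0.5105, -0.252, 0.1384]
tool_rot: [0.001, 0.996, -0.087, 0.002]
contact_force: [-0.2, 0.3, -1.5]
gripper_width: 0.822
grasp_force: 69.1
time: 25.1
tool_pos: [0.5326, -0.2558, 0.1362]
tool_rot: [-0.0, 0.996, -0.088, -0.0]
contact_force: [0.1, -0.3, -1.8]
gripper_width: 0.822
grasp_force: 69.1
t25.1 pos [ 0.5326 -0.2558  0.1362] yaw -0.176 move cm [ 4.29 -0.07 -0.01] turn -0.000 F [ 0.1 -0.3 -1.8] g0.822 gf69.1 tilt [-0.  0.] j6 1.17
[ 0.01653566 -0.00244529 -0.02800584]
```

```bash

python3 -m crank '[{"x":0.5,"y":0,"z":0,"turn":0},{"x":0.5,"y":0,"z":0,"turn":0},{"x":0,"y":0,"z":0,"turn":0}]' | grep -E "pos|contact"
python3 -m crank '[{"x":0.4,"y":0,"z":0,"turn":0},{"x":0,"y":0,"z":0,"turn":0},{"x":0,"y":0,"z":0,"turn":0}]' | grep -E "pos|contact"
python3 -m crank '[{"x":0.4,"y":0,"z":0,"turn":0},{"x":0,"y":0,"z":0,"turn":0},{"x":0,"y":0,"z":0,"turn":0}]' | grep -E "pos|contact"
```

```text
tool_pos: [0.5431, -0.2578, 0.1364]
contact_force: [0.1, -0.5, -0.8]
tool_pos: [0.5466, -0.2583, 0.1363]
contact_force: [0.6, -0.0, -1.6]
tool_pos: [0.5506, -0.2589, 0.1363]
contact_force: [0.3, -0.3, -1.2]
```

```bash

python3 -m crank '[{"x":0.3,"y":0,"z":0,"turn":0},{"x":0,"y":0,"z":0,"turn":0},{"x":0,"y":0,"z":0,"turn":0}]' | grep -E "pos|contact"
python3 -m crank '[{"x":0.3,"y":0,"z":0,"turn":0},{"x":0,"y":0,"z":0,"turn":0},{"x":0,"y":0,"z":0,"turn":0}]' | grep -E "pos|contact"
python3 -m crank '[{"x":0.3,"y":0,"z":0,"turn":0},{"x":0,"y":0,"z":0,"turn":0},{"x":0,"y":0,"z":0,"turn":0}]' | grep -E "pos|contact"
```

```text
tool_pos: [0.5536, -0.2592, 0.1362]
contact_force: [1.0, 2.4, -2.4]
tool_pos: [0.5564, -0.2595, 0.1361]
contact_force: [-0.1, 4.8, -1.7]
tool_pos: [0.5592, -0.2597, 0.1359]
contact_force: [-0.1, 5.3, -0.9]
```

Lateral contact pushes toward +y. I shift that way (tool −y) to recentre.

```bash

python3 -m crank '[{"x":0,"y":-0.1,"z":0,"turn":0},{"x":0,"y":0,"z":0,"turn":0},{"x":0,"y":0,"z":0,"turn":0}]' | grep -E "pos|contact"
python3 -m crank '[{"x":0,"y":-0.1,"z":0,"turn":0},{"x":0,"y":0,"z":0,"turn":0},{"x":0,"y":0,"z":0,"turn":0}]' | grep -E "pos|contact"
python3 -c "
from h import *; x=.575; go(x,-.2582-.177*(x-.55),.1363,-.176); print(manip.state()['ft_torque'])"
```

```text
tool_pos: [0.5595, -0.2597, 0.1362]
contact_force: [0.0, 2.5, -2.2]
tool_pos: [0.56, -0.2592, 0.1368]
contact_force: [0.2, 0.7, -1.4]
t27.5 pos [ 0.56   -0.2592  0.1368] yaw -0.176 move cm [1.54 0.08 0.05] turn -0.000 F [ 0.2  0.7 -1.4] g0.818 gf69.1 tilt [ 0.001 -0.001] j6 1.19
[0.0199299  0.01380751 0.02815198]
```

```bash

python3 -m crank '[{"x":0.2,"y":-0.05,"z":0,"turn":0},{"x":0,"y":0,"z":0,"turn":0},{"x":0,"y":0,"z":0,"turn":0}]' | grep -E "pos|contact"
python3 -m crank '[{"x":0.2,"y":0,"z":0,"turn":0},{"x":0,"y":0,"z":0,"turn":0},{"x":0,"y":0,"z":0,"turn":0}]' | grep -E "pos|contact"
python3 -m crank '[{"x":0.2,"y":0,"z":0,"turn":0},{"x":0,"y":0,"z":0,"turn":0},{"x":0,"y":0,"z":0,"turn":0}]' | grep -E "pos|contact"
```

```text
tool_pos: [0.5619, -0.2586, 0.1364]
contact_force: [0.2, 0.6, -1.4]
tool_pos: [0.5637, -0.2588, 0.1363]
contact_force: [-0.2, -0.4, -1.6]
tool_pos: [0.5657, -0.2592, 0.1363]
contact_force: [-0.4, 1.4, -1.0]
```

```bash

python3 -m crank '[{"x":0.2,"y":-0.03,"z":0,"turn":0},{"x":0,"y":0,"z":0,"turn":0},{"x":0,"y":0,"z":0,"turn":0}]' | grep -E "pos|contact"
python3 -m crank '[{"x":0.2,"y":-0.03,"z":0,"turn":0},{"x":0,"y":0,"z":0,"turn":0},{"x":0,"y":0,"z":0,"turn":0}]' | grep -E "pos|contact"
python3 -c "
from h import *; x=.575; go(x,-.2582-.177*(x-.55),.1363,-.176); print(manip.state()['ft_torque'])"
```

```text
tool_pos: [0.5678, -0.2592, 0.1363]
contact_force: [1.1, -0.4, -1.1]
tool_pos: [0.5698, -0.2595, 0.1363]
contact_force: [-0.3, -1.0, -1.4]
t29.0 pos [ 0.5698 -0.2595  0.1363] yaw -0.176 move cm [0.57 0.22 0.  ] turn -0.000 F [-0.3 -1.  -1.4] g0.823 gf69.1 tilt [ 0. -0.] j6 1.20
[-0.17404549 -0.01188219  0.0002648 ]
```

```bash

python3 -m crank '[{"x":0.15,"y":0,"z":0,"turn":0},{"x":0,"y":0,"z":0,"turn":0},{"x":0,"y":0,"z":0,"turn":0}]' | grep -E "pos|contact"
python3 -m crank '[{"x":0.15,"y":0,"z":0,"turn":0},{"x":0,"y":0,"z":0,"turn":0},{"x":0,"y":0,"z":0,"turn":0}]' | grep -E "pos|contact"
python3 -m crank '[{"x":0.15,"y":0,"z":0,"turn":0},{"x":0,"y":0,"z":0,"turn":0},{"x":0,"y":0,"z":0,"turn":0}]' | grep -E "pos|contact"
python3 -c "
from h import *;print(manip.state()['ft_torque'])"
```

```text
tool_pos: [0.5712, -0.2598, 0.1363]
contact_force: [-1.7, -1.9, -1.8]
tool_pos: [0.5725, -0.2601, 0.1363]
contact_force: [-2.1, -3.6, -0.9]
tool_pos: [0.5737, -0.2604, 0.1363]
contact_force: [-3.5, -3.6, -0.1]
[-0.46280169  0.68746972 -0.05589805]
```

```bash

python3 -m crank '[{"x":0,"y":0.06,"z":-0.03,"turn":0},{"x":0,"y":0,"z":0,"turn":0},{"x":0,"y":0,"z":0,"turn":0}]' | grep -E "pos|contact"
python3 -m crank '[{"x":0.1,"y":0,"z":0,"turn":0},{"x":0,"y":0,"z":0,"turn":0},{"x":0,"y":0,"z":0,"turn":0}]' | grep -E "pos|contact"
python3 -c "
from h import *;print(manip.state()['ft_torque'])"
```

```text
tool_pos: [0.5737, -0.2605, 0.1364]
contact_force: [-4.9, -1.1, -1.5]
tool_pos: [0.5743, -0.2606, 0.1364]
contact_force: [-7.4, -2.1, -0.8]
[-0.2367625   0.88368341  0.03132758]
```

```bash

python3 -m crank '[{"x":0.05,"y":0.02,"z":0,"turn":0},{"x":0,"y":0,"z":0,"turn":0}]' | grep -E "pos|contact"
python3 -m crank '[{"x":0.05,"y":0,"z":0,"turn":0},{"x":0,"y":0,"z":0,"turn":0}]' | grep -E "pos|contact"
python3 -c "
from h import *;print(manip.state()['ft_torque'])"
```

```text
tool_pos: [0.5744, -0.2606, 0.1363]
contact_force: [-7.3, 0.0, 1.5]
tool_pos: [0.5745, -0.2607, 0.1363]
contact_force: [-9.3, -0.9, 2.3]
[-0.05386473  1.29165302 -0.08265033]
```

```bash

python3 -m crank '[{"x":0.05,"y":0,"z":-0.05,"turn":0},{"x":0,"y":0,"z":0,"turn":0}]' | grep -E "pos|contact"
python3 -m crank '[{"x":0.04,"y":0,"z":0,"turn":0},{"x":0,"y":0,"z":0,"turn":0}]' | grep -E "pos|contact"
python3 -c "
from h import *;print(manip.state()['ft_torque'])"
```

```text
tool_pos: [0.5746, -0.2607, 0.1364]
contact_force: [-9.1, -0.6, 0.9]
tool_pos: [0.5747, -0.2607, 0.1364]
contact_force: [-10.2, -0.0, 2.0]
[-0.0689315   1.61239926 -0.09015292]
```

```bash

python3 -m crank '[{"x":0.06,"y":0,"z":-0.03,"turn":0},{"x":0,"y":0,"z":0,"turn":0}]' | grep -E "pos|contact"
python3 -m crank '[{"x":0.04,"y":0,"z":0,"turn":0},{"x":0,"y":0,"z":0,"turn":0}]' | grep -E "pos|contact"
```

```text
tool_pos: [0.5747, -0.2607, 0.1363]
contact_force: [-12.4, -0.1, 1.5]
tool_pos: [0.5748, -0.2607, 0.1363]
contact_force: [-13.4, 0.6, 2.0]
```

```bash
cat > chk.py <<'E'
from h import *
np.set_printoptions(precision=4,suppress=True)
p,d=manip.grab_frame("side"); W,C=cloud("side",p,d)
c,s=np.cos(-.176),np.sin(-.176); o=np.array([.5748,-.2607])
a=(W[:,:2]-o)@[c,s]; l=(W[:,:2]-o)@[-s,c]; z=W[:,2]-.16; r=np.hypot(l,z)
b=(C.min(1)>95)&(abs(a)<.012)&(r>.0245)&(r<.0375)&(l<.03)
f=b&(a<-.001)
A=np.c_[l[f],z[f],np.ones(f.sum())]; k=np.linalg.lstsq(A,a[f],rcond=None)[0]; rs=a[f]-A@k; g=abs(rs)<.002
k=np.linalg.lstsq(A[g],a[f][g],rcond=None)[0]
print(f.sum(),g.sum(),"face: yaw slope %.3f pitch slope %.3f a0 %.4f"%tuple(k),"z",z[f][g].min(),z[f][g].max(),"l",l[f][g].min(),l[f][g].max())
print(manip.state()["contact_force"],manip.state()["time"])
E
python3 chk.py
```

```text
17 16 face: yaw slope -0.007 pitch slope -0.027 a0 -0.0047 z -0.03674724133175743 0.026505078037087182 l -0.032508445790796585 0.013142684434737976
[-13.5142   1.2682   3.2377] 31.75
```

```bash

python3 -m crank '[{"x":-0.1,"y":0,"z":0,"turn":0},{"x":0,"y":0,"z":0,"turn":0}]' | grep -E "pos|contact"
python3 -m crank '[{"x":0,"y":0,"z":0,"turn":0},{"x":0,"y":0,"z":0,"turn":0},{"x":0,"y":0,"z":0,"turn":0},{"x":0,"y":0,"z":0,"turn":0}]' 100
python3 chk.py
```

```text
tool_pos: [0.5748, -0.2607, 0.1364]
contact_force: [-9.9, -1.4, 1.0]
time: 32.35
tool_pos: [0.5777, -0.2613, 0.1382]
tool_rot: [0.0, 0.996, -0.088, 0.001]
contact_force: [-0.9, -0.3, -1.3]
gripper_width: 1.0
grasp_force: 0.0
48 46 face: yaw slope -0.000 pitch slope 0.013 a0 -0.0044 z -0.03430431475868981 0.03281831871304633 l -0.035478738349563575 0.029803153336338324
[-0.1913  0.1757 -0.7068] 32.4
```

Released; the ring stays put and is square to within 1°. I lift straight up and clear.

```bash

python3 -m crank '[{"x":0,"y":0,"z":-1,"turn":0},{"x":0,"y":0,"z":-2,"turn":0},{"x":0,"y":0,"z":-3,"turn":0},{"x":0,"y":0,"z":-4,"turn":0},{"x":0,"y":0,"z":-4,"turn":0}]'
python3 -m crank '[{"x":-3,"y":0,"z":0,"turn":0},{"x":-4,"y":0,"z":0,"turn":0},{"x":-4,"y":0,"z":0,"turn":0},{"x":0,"y":0,"z":0,"turn":0},{"x":0,"y":0,"z":0,"turn":0}]'
python3 chk.py; python3 - <<'E'
from h import *
for n in("side","top"):
    p,d=manip.grab_frame(n); W,C=cloud(n,p,d)
    for nm,x0,x1,yc in(('hung1',.58,.63,.038),('hung2',.535,.58,.042)):
        b=(C.min(1)>120)&(W[:,0]>x0)&(W[:,0]<x1)&(abs(W[:,1]-.04)<.06)&(W[:,2]>.12)&(W[:,2]<.222)
        if b.sum()<10: print(nm,b.sum()); continue
        k=np.polyfit(W[b][:,1],W[b][:,0],1); print(n,nm,b.sum(),'x %.4f slope %.3f'%(np.polyval(k,yc),k[0]),W[b].min(0),W[b].max(0))
    q=np.load(n+"0.npz")["p"]; df=(abs(p.astype(int)-q).max(2)>60).astype(np.uint8); df=cv2.morphologyEx(df,cv2.MORPH_OPEN,np.ones((3,3)))
    m,_,st,ce=cv2.connectedComponentsWithStats(df); print(n,[(st[i,4],ce[i].round().tolist()) for i in range(1,m) if st[i,4]>25])
E
```

```text
time: 32.9
tool_pos: [0.5767, -0.2612, 0.2793]
tool_rot: [-0.0, 0.996, -0.088, 0.0]
contact_force: [1.0, -0.1, -0.1]
gripper_width: 1.0
grasp_force: 0.0
time: 33.4
tool_pos: [0.4684, -0.2421, 0.2785]
tool_rot: [0.0, 0.996, -0.088, 0.001]
contact_force: [0.9, 0.5, 0.1]
gripper_width: 0.998
grasp_force: 0.0
58 51 face: yaw slope 0.007 pitch slope 0.012 a0 -0.0045 z -0.030578270384856943 0.03670790100294738 l -0.03460854848424117 0.028387160975158362
[0.1713 0.3006 0.5451] 33.45
side hung1 253 x 0.6040 slope 0.093 [ 0.59164    -0.00272351  0.14252176] [0.62322489 0.08157785 0.22060427]
side hung2 241 x 0.5561 slope 0.117 [0.53690758 0.00458561 0.14434602] [0.56727094 0.08183201 0.22068847]
side [(np.int32(1917), [497.0, 15.0]), (np.int32(337), [573.0, 3.0]), (np.int32(139), [621.0, 2.0]), (np.int32(352), [419.0, 12.0]), (np.int32(276), [608.0, 25.0]), (np.int32(108), [390.0, 11.0]), (np.int32(259), [371.0, 31.0]), (np.int32(2676), [416.0, 43.0]), (np.int32(66), [382.0, 34.0]), (np.int32(614), [489.0, 53.0]), (np.int32(345), [548.0, 56.0]), (np.int32(802), [463.0, 81.0]), (np.int32(563),
[... 2256 characters left out ...]
5.0, 287.0]), (np.int32(280), [491.0, 299.0]), (np.int32(9914), [406.0, 378.0]), (np.int32(40), [242.0, 291.0]), (np.int32(99), [222.0, 305.0]), (np.int32(56), [208.0, 312.0]), (np.int32(2454), [243.0, 352.0]), (np.int32(144), [477.0, 336.0]), (np.int32(8706), [561.0, 441.0]), (np.int32(293), [271.0, 395.0]), (np.int32(971), [243.0, 399.0]), (np.int32(378), [300.0, 400.0]), (np.int32(821), [289.0, 424.0]), (np.int32(65), [334.0, 417.0]), (np.int32(1291), [232.0, 458.0]), (np.int32(28), [295.0, 448.0]), (np.int32(905), [292.0, 466.0]), (np.int32(58), [407.0, 451.0]), (np.int32(37), [402.0, 460.0]), (np.int32(60), [361.0, 463.0]), (np.int32(94), [354.0, 471.0]), (np.int32(28), [370.0, 476.0])]
```

```bash
python3 -c "
from plant import manip
print(manip.job_done())"
```

```text
the job is handed in; nothing more can be done
None
```

The job is handed in at about 33 s: both larger rings hang on the spare hook, the small ring grips the mandrel square after a push of about 13 N and stayed put on release, and no contact with the other tools was felt (not checked tool by tool).

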